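Unload the test kiln past its rusted bolt

ROBOT

A 7-joint arm with a two-finger parallel gripper is mounted at the origin on the work surface. World frame = base frame: x ahead of the robot, y to its left, z up, the work surface at z = 0. Lengths are in m, angles in rad, forces in N, time in s.
With the tool pointing down it reaches from about 0.4 to 0.875 m from the base axis. Payload 6.5 kg.
Tool frame: the origin (TCP) lies midway between the tips of the shut fingers; the grasp point (between the pads) lies 19 mm behind it; z points along the fingers, y is the line along which they close (so a half turn about z gives the same grasp; the last joint's range is limited). The gripper opens to 88 mm and grips with 3 to 60 N. Pads are 18 mm wide; open, the fingers measure 123 mm over their backs; the gripper's body (75 mm by 187 mm) begins 45 mm behind the grasp point.
Start: joints at [-1.351, 0.536, -0.004, 1.538, 0.003, 1.067, -0.071], TCP at [0.183, 0.624, 0.239] pointing down, gripper open.
Joint ranges: [-2.7, 2.7], [-0.37, 2.16], [-1.27, 1.26], [0.24, 2.4], [-1.31, 4.45], [0.19, 1.91], [-2.76, 2.76]. Speed limits (rad/s): [2.39, 2.39, 3.14, 3.14, 3.14, 3.14, 3.14].

INTERFACE

Orientations are given as a unit quaternion [w, x, y, z].
In Python, from rig import ctrl, read_camera, camera_model, job, finder gives the robot as it stands. The module is installed in compiled form; this text tells all that it offers.
- The arm moves only by the tool apply_moves, never from a script. Its argument "motion" is text: rows parted by semicolons, each of 5 numbers parted by spaces: the shift along the tool's x, y, z in mm, then the turn about the tool's z in degrees, then the gripper command: -1 is fully open, 1 is shut, values between are in proportion. A call has 1 to 5 rows; each row is the pose to reach, as a shift and turn from the pose commanded when the call began, along the tool's axes at that moment; what a row does not reach only later rows make up. A row lasts 1/8 s, in which the tool goes at most 62.5 mm and 10.7 degrees, less where a joint would pass 70% of its speed; a pose out of reach is approached as far as the arm can. A call with a gripper value outside its range is refused whole. The fingers move at their own pace and stop on an object; the grip force is fixed at half the most. Time passes only in rows, so rows that repeat a pose let the fingers close. It gives the time, the measured TCP pose, the force, the opening and the grip force at its end, in the units of the state.
- ctrl.get_obs(): the state, without advancing time (a new reading comes with each control period).
- read_camera(name): name is "scene" or "top"; returns the picture (480x640x3 uint8, red, green, blue); there is no depth.
- camera_model(name): a dict with "K" (3x3 intrinsics, pixels), "k1" (the pictures are not rectified: a ray, as slopes to the right and down, at radius r is drawn at 1 + k1 r^2 times it, then the intrinsics apply), "rvec" (rotation vector, rad) and "tvec" (3), from world to camera coordinates, as OpenCV has them. Camera axes: x right, y down, z forward; pixel columns grow to the right and rows downward; lengths in m; the calibration is good to about 2 mm. A picture is of the moment at which its call begins. camera_model takes no time and is no camera call.
- job.sign_off(): hands the job in; it is judged then, once.
Trained networks look in the newest picture that a camera, given by its name, has taken for a name from the list of things; names that differ only in an ending like _2 or _b are one class to them, and where a whole thing is asked for, a point or a joint stands for the part that bears it (a point fixed in the world has none). Each returns a list of dicts, best first, with "score" (0 to 1); they miss things now and then, are a little off and sometimes report something else, mostly with a low value. They report only what shows in the picture. A call takes as long as a camera call. They do not tell look-alikes from the thing itself.
- finder.look_for(camera, thing): "extent" ([left, top, right, bottom] in pixels, round what is visible of it).
- finder.trace(camera, thing): "mask" (480x640 bool, what is visible of it) and "extent" ([left, top, right, bottom] in pixels, round what is visible of it).
- finder.mark_of(camera, thing): "location" ([row, column] in pixels: a listed point, or the origin of a listed thing).
The state is a dict: "time_s": time; "q": joint angles; "qvel": joint speeds; "effort": joint torques, N m; "eef_pos": TCP position; "eef_rot": TCP orientation; "force": force on the tool from outside, world axes, zero at the start; "wrist_torque": the same for the moment, N m; "grip_width": finger opening in m; "gripper_force": force on a finger pad.
Only numpy, scipy, OpenCV 4.12 (cv2) and the standard library are available. Lean on these libraries where they do the work, as an engineer would, in place of code of your own. Each camera call takes 0.05 s, during which the arm holds its last target. There are 200 camera calls.

TASK

Unload the teapot lids from the bench-top test kiln: push the red mushroom stop until it stays down, work the rusted bolt with short back-and-forth strokes until it runs and draw it fully open, then lift the kiln's lid off by its handle and lay it flat on the grey slab. Set every teapot lid gently down, upright and side by side, in the pale wooden tray, put the kiln lid squarely back on and slide the bolt back over it to at least where you found it; only then turn the stop clockwise so that it pops up. Do not knock the other pots and tools about.

Things in the scene. Friction and masses are not known exactly. Their poses are not given: they have to be found in the camera images.
- stop (a joint): How far the mushroom stop is pressed, in m: 0 is up, 0.011 the bottom of its travel. Pressing down with about 8 to 12 N past 0.009 engages a catch, and it then stays down at about 0.0085 when let go.
- stop_turn (a joint): Turn of the mushroom head in rad, 0 at rest, positive clockwise seen from above, up to 1.3 (light spring back to 0; it does not turn the other way). Once latched, turning it past about 0.5 frees the catch, and it springs up as soon as it is let go.
- stop_head (a point): Centre of the red mushroom head: a disc 42 mm across and 18 mm tall (9 mm above and below this point), on a 20 mm stem, z axis up. Its underside stands 20 mm above the top of a yellow box (70 x 70 mm, 115 mm tall) when up.
- bolt (a joint): Bolt travel in m: 0 fully shot, 0.070 fully open, along +y of bolt_post. Starts near 0.0115, its bar over the kiln lid's rim, locking it. Rusted: a drawing stroke jams at about 0.0205 and force does not help; push it back until it stops (to 0.004 or less) and draw again. After about two to four jammed strokes it runs right out and stays free. About 7 N moves it.
- bolt_post (a point): Point on the axis of the bolt's upright round post, the thing to hold: 18 mm across, top 17 mm above this point, foot 29 mm below it on the bar. y: the direction in which the bolt opens; z up. All else within 45 mm of the post lies below its foot.
- kiln_floor (a point): Centre of the kiln's chamber floor, z up, axes parallel to the kiln. The chamber is 160 x 160 mm, open on top, its rim 50 mm above this point, its walls 25 mm thick. The bolt's cabinet stands against the +y wall, 140 mm wide, as high as the rim.
- lid_handle (a point): Centre of the kiln lid's wooden bar handle: 12 x 12 mm, 94 mm long along this point's y. Lid: steel plate 190 x 190 x 12 mm, 0.5 kg, its top 34 mm below this point; under it a plug 150 x 150 x 5 mm fits the chamber mouth with 5 mm play all round. Lowest face (plug) 51 mm below this point. Seated on the kiln, this point is 96 mm above the chamber floor. z up.
- slab_top (a point): Centre of the top of the fixed grey slab, 200 x 200 mm, 12 mm thick, where the kiln lid is laid.
- tray_floor (a point): Centre of the inner floor of the fixed pale wooden tray, 184 x 174 mm inside (x by y of this point), with walls 10 mm high; the floor is 8 mm above the table.
- potlid1_c (a point): Centre of a blue glazed teapot lid, half-way up: 43 mm tall in all, a disc 64 mm across and 9 mm thick (with a slight dome up to 12 mm) carrying an upright round knob 18 mm across; the knob's top is 21 mm above this point, the underside 21.5 mm below. 0.09 kg. Stands on the chamber floor at first; absent (None) in some starts. z up.
- potlid2_c (a point): Centre of a green glazed teapot lid, half-way up: 43 mm tall in all, a disc 64 mm across and 9 mm thick (with a slight dome up to 12 mm) carrying an upright round knob 18 mm across; the knob's top is 21 mm above this point, the underside 21.5 mm below. 0.09 kg. Stands on the chamber floor at first; absent (None) in some starts. z up.
- potlid3_c (a point): Centre of a cream glazed teapot lid, half-way up: 43 mm tall in all, a disc 64 mm across and 9 mm thick (with a slight dome up to 12 mm) carrying an upright round knob 18 mm across; the knob's top is 21 mm above this point, the underside 21.5 mm below. 0.09 kg. Stands on the chamber floor at first; absent (None) in some starts. z up.
- potlid4_c (a point): Centre of a brown glazed teapot lid, half-way up: 43 mm tall in all, a disc 64 mm across and 9 mm thick (with a slight dome up to 12 mm) carrying an upright round knob 18 mm across; the knob's top is 21 mm above this point, the underside 21.5 mm below. 0.09 kg. Stands on the chamber floor at first; absent (None) in some starts. z up.
- mug: Bystander, to be left alone: blue mug, 72 mm across, 85 mm tall; origin at the underside's centre.
- bowl: Bystander, to be left alone: white bowl, 80 mm across, 45 mm tall; origin at the underside's centre.
- prop: Bystander, to be left alone: cream tubular kiln prop, 38 mm across, 50 mm tall; origin at the underside's centre.
- glazejar: Bystander, to be left alone: green glass jar, 72 mm across, 100 mm tall; origin at the underside's centre.
- glazebottle: Bystander, to be left alone: white bottle, 56 mm across, 150 mm tall; origin at the underside's centre.
- brush: Bystander, to be left alone: a brush about 200 mm long, lying flat.
- vase: Bystander, to be left alone: unglazed clay vase, 76 mm across, 110 mm tall; origin at the underside's centre.
Not all that is in view belongs to the job. What is shaped like the part that bears stop but orange is not meant.

How it is judged:
By the outcome, as a careful person would: the job done as asked, in the order asked, and still so for the second after the job is handed in, with the robot touching nothing.
Of potlid1, potlid2, potlid3, potlid4 only 2 to 4 are there at a start; the rules pass over those that are not, and their reading is None.
At some moment in a run one of potlid1, potlid2, potlid3, potlid4 may be knocked a few centimetres aside while the robot is not near it.
It also fails if it takes over 210 s, if anything falls off the work surface, if the arm or the gripper's body presses on something with over 40 N, if the wrist force passes 120 N, or if a joint passes its speed limit or range.

## Working session

There is one attempt and no reset: what is moved stays moved. The work goes in short steps, Python scripts to look and compute and a tool call to move; the robot and the scene stay as the last step left them, time stands still between calls to the robot, and variables do not carry over. Pictures are saved under pics/ and viewed, at most 14 in all, crops included, and the job is handed in when it is done.

Besides the shell and the picture viewer there is one more tool, called after "Call:" as name(argument=value, ...), one argument or row to a line, values as JSON. apply_moves: Moves the arm, as the interface text tells. Its arguments: {"type":"object","properties":{"motion":{"type":"string"}},"required":["motion"]}

```bash
mkdir -p pics
cat > h.py <<'E'
import numpy as np, cv2
from rig import ctrl, read_camera, camera_model, job, finder
from scipy.spatial.transform import Rotation as R
def snap(cam,name=None):
    im=read_camera(cam)
    if name: cv2.imwrite('pics/'+name+'.png',im[:,:,::-1])
    return im
def ray(cam,px):  # px=(col,row)
    m=camera_model(cam);K=np.array(m['K']);k=m['k1']
    k=float(np.ravel(k)[0])
    d=cv2.undistortPoints(np.array([[px]],float),K,np.array([k,0,0,0,0.]))[0,0]
    Rm=cv2.Rodrigues(np.array(m['rvec'],float))[0];t=np.array(m['tvec'],float).ravel()
    return -Rm.T@t, Rm.T@np.array([d[0],d[1],1])
def atz(cam,px,z):
    c,d=ray(cam,px);return c+d*(z-c[2])/d[2]
def tri(ps):
    A=np.zeros((3,3));b=np.zeros(3)
    for cam,px in ps:
        c,d=ray(cam,px);d=d/np.linalg.norm(d);P=np.eye(3)-np.outer(d,d);A+=P;b+=P@c
    return np.linalg.solve(A,b)
def proj(cam,p):
    m=camera_model(cam);k=float(np.ravel(m['k1'])[0])
    return cv2.projectPoints(np.array([p],float),np.array(m['rvec'],float),np.array(m['tvec'],float),np.array(m['K']),np.array([k,0,0,0,0.]))[0][0,0]
def shift(p,yawdeg=0): # from current TCP to world p, in tool mm
    o=ctrl.get_obs();Rm=R.from_quat(np.roll(o['eef_rot'],-1)).as_matrix()
    return np.round(1000*Rm.T@(np.array(p)-o['eef_pos']),1)
E
python3 - <<'E'
from h import *
a=snap('scene','s0');b=snap('top','t0')
for n in ['stop_head','bolt_post','kiln_floor','lid_handle','slab_top','tray_floor','mug','bowl','prop','glazejar','glazebottle','brush','vase']:
    L={}
    for c in ['scene','top']:
        L[c]=[(round(r['score'],2),[round(float(v)) for v in r['location'][::-1]]) for r in finder.mark_of(c,n)[:3]]
    t=''
    if L['scene'] and L['top']: t=np.round(tri([(c,L[c][0][1]) for c in L]),3)
    print(n,L,t)
o=ctrl.get_obs();print(o['time_s'],o['eef_pos'],R.from_quat(np.roll(o['eef_rot'],-1)).as_matrix().round(2),o['grip_width'])
for c in ['scene','top']: print(ray(c,(320,240)))
E
```

```text
stop_head {'scene': [(0.64, [430, 321]), (0.61, [328, 201]), (0.58, [413, 209])], 'top': [(0.82, [243, 339]), (0.64, [337, 304])]} [ 0.365  0.277 -0.288]
bolt_post {'scene': [], 'top': [(0.59, [295, 215])]} 
kiln_floor {'scene': [(0.69, [429, 321])], 'top': []} 
lid_handle {'scene': [(0.72, [266, 213])], 'top': [(0.69, [376, 223]), (0.69, [475, 273])]} [ 0.597 -0.096  0.187]
slab_top {'scene': [(0.61, [430, 321])], 'top': [(0.73, [188, 266])]} [0.541 0.346 0.008]
tray_floor {'scene': [(0.56, [218, 204])], 'top': [(0.94, [472, 271])]} [ 0.517 -0.359  0.006]
mug {'scene': [(0.85, [405, 381])], 'top': [(0.56, [178, 204])]} [ 0.704  0.371 -0.005]
bowl {'scene': [(0.88, [181, 251])], 'top': [(0.72, [451, 198])]} [ 0.709 -0.323  0.   ]
prop {'scene': [(0.62, [382, 276])], 'top': [(0.79, [252, 289]), (0.25, [187, 268])]} [0.483 0.185 0.007]
glazejar {'scene': [(0.95, [351, 359])], 'top': [(0.6, [230, 190])]} [0.732 0.24  0.01 ]
glazebottle {'scene': [(0.78, [186, 279]), (0.64, [161, 235])], 'top': [(0.89, [412, 172]), (0.29, [487, 196])]} [ 0.776 -0.226  0.017]
brush {'scene': [(0.73, [483, 366])], 'top': [(0.59, [126, 260])]} [ 0.565  0.506 -0.02 ]
vase {'scene': [(0.73, [163, 237]), (0.39, [380, 274])], 'top': [(0.61, [491, 198]), (0.53, [415, 173]), (0.2, [372, 223])]} [ 0.702 -0.419 -0.004]
1.4 [0.18325958 0.6236209  0.23870743] [[-0.96  0.28  0.  ]
 [ 0.28  0.96 -0.  ]
 [-0.   -0.   -1.  ]] 0.08819423387328956
(array([1.17020353, 0.46075272, 1.00021353]), array([-0.53702738, -0.36719152, -0.7594692 ]))
(array([0.29369792, 0.06366673, 1.50528536]), array([ 0.20157433, -0.03109078, -0.97906953]))
```

View pics/s0.png

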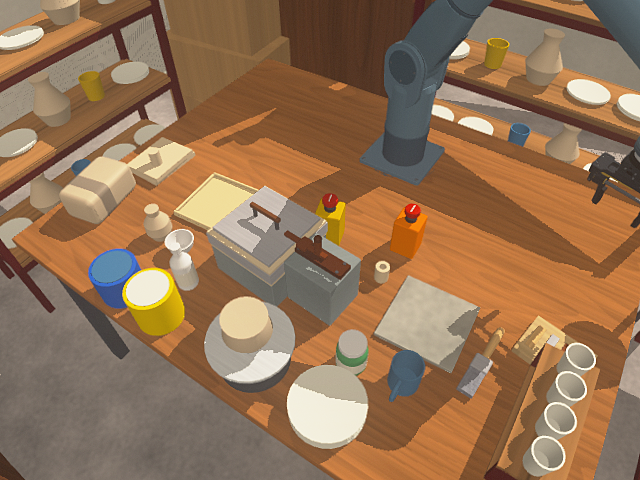

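View pics/t0.png

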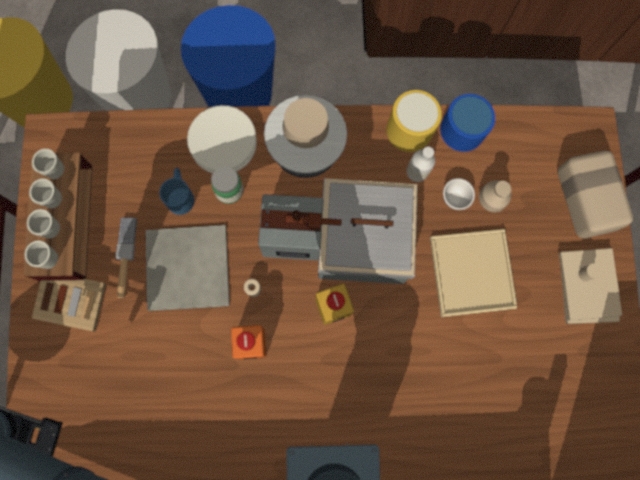

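The yellow-box stop shows at scene (330,201) and top (336,300). The bolt post is near top (297,216), the kiln lid near top (372,223), the slab at (188,266), and the tray at (472,271). The orange box is the look-alike.

Run:
```python
from h import *
a=snap('scene');b=snap('top')
cv2.imwrite('pics/c1.png',cv2.resize(np.ascontiguousarray(a[170:310,190:390,::-1]),None,fx=4,fy=4,interpolation=cv2.INTER_CUBIC))
cv2.imwrite('pics/c2.png',cv2.resize(np.ascontiguousarray(b[165:325,225:425,::-1]),None,fx=4,fy=3.75,interpolation=cv2.INTER_CUBIC))
for n in ['stop_head','bolt_post','lid_handle']:
  for c in ['scene','top']:
    print(n,c,[(round(r['score'],2),np.round(r['location'][::-1],1)) for r in finder.mark_of(c,n)[:4]],[(round(r['score'],2),np.round(r['extent'])) for r in finder.look_for(c,n)[:4]])
```

```text
stop_head scene [(0.74, array([413.1, 210.1])), (0.68, array([326.4, 202.9])), (0.25, array([481.1, 364.5]))] [(0.57, array([402., 200., 418., 220.])), (0.47, array([323., 194., 334., 206.]))]
stop_head top [(0.81, array([241.8, 341.1])), (0.53, array([334.1, 301.9]))] [(0.73, array([327., 292., 345., 309.])), (0.67, array([237., 329., 254., 351.]))]
bolt_post scene [(0.63, array([315. , 242.2]))] [(0.72, array([168., 241., 199., 290.])), (0.69, array([282., 232., 329., 261.]))]
bolt_post top [(0.9, array([293. , 215.8])), (0.75, array([334. , 301.7]))] [(0.77, array([286., 210., 342., 227.])), (0.35, array([432., 231., 516., 315.]))]
lid_handle scene [] [(0.68, array([211., 188., 318., 263.])), (0.39, array([174., 172., 257., 227.])), (0.26, array([163., 232., 193., 252.]))]
lid_handle top [(0.89, array([374. , 225.5])), (0.72, array([475.9, 273.5]))] [(0.86, array([325., 182., 415., 271.])), (0.2, array([479., 180., 511., 210.])), (0.18, array([288., 209., 340., 226.]))]
```

View pics/c1.png

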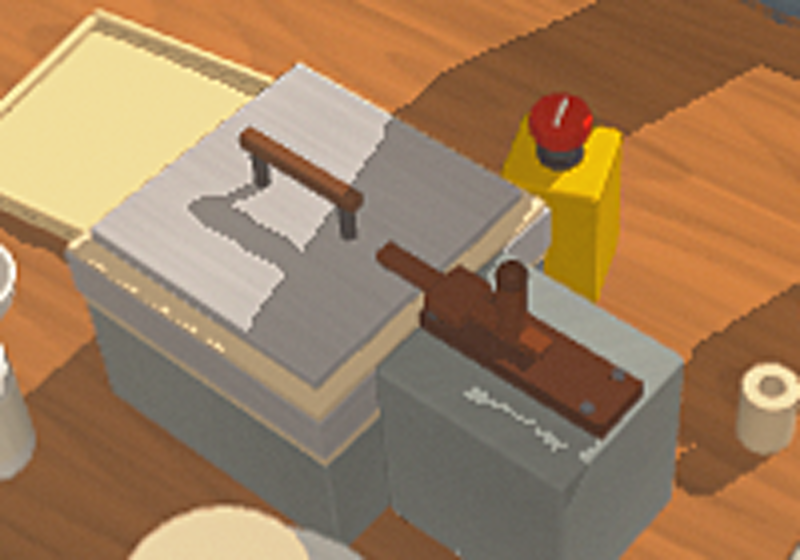

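View pics/c2.png

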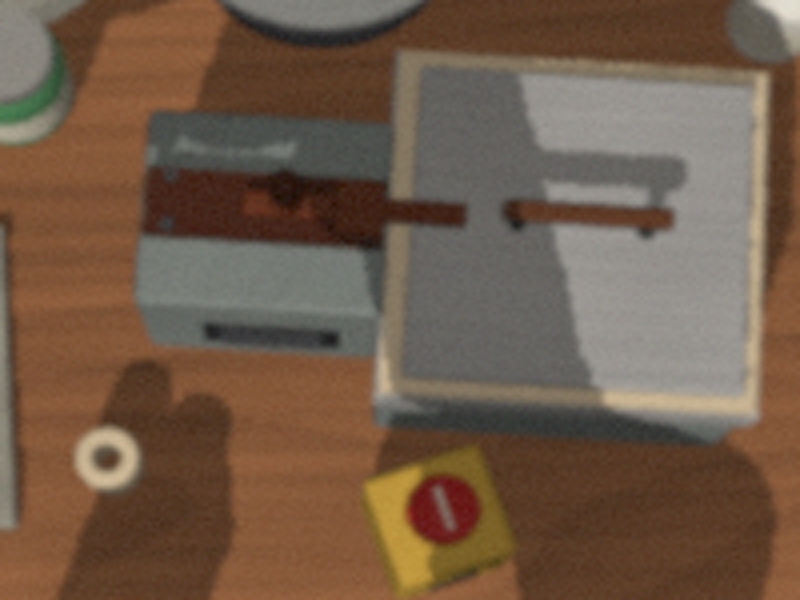

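Run:
```python
from h import *
S=lambda x,y:('scene',(190+(x-1.5)/4,170+(y-1.5)/4)); T=lambda x,y:('top',(225+(x-1.5)/4,165+(y-1.5)/3.75))
P={'stop':(S(561,120),T(444,509)),'h1':(S(247,138),T(508,210)),'h1b':(S(357,201),T(508,210)),'h2':(S(247,138),T(672,217)),'posttop':(S(512,268),T(288,183))}
for k,v in P.items(): print(k,tri(v).round(4))
# kiln lid plate corners
hz=tri(P['h2'])[2]
for z in (hz-.034,): 
  for q in [(420,66),(752,86),(748,404),(398,380)]: print('T',atz(*T(*q),z).round(4))
  for q in [(300,65),(527,198),(315,385),(92,237)]: print('S',atz(*S(*q),z).round(4))
for q in [(148,226),(228,225),(230,305),(148,310)]: print('slab',atz('top',q,.012).round(4))
for q in [(147,229),(227,226),(229,305),(148,310)]: pass
for c,q in [('scene',(410,277)),('scene',(480,312)),('scene',(447,369)),('scene',(376,331))]: print('slab s',atz(c,q,.012).round(4))
for n in ['slab_top','tray_floor']:
  for c in ['top','scene']:
    r=finder.trace(c,n) if 0 else finder.look_for(c,n)
    print(n,c,[(round(x['score'],2),np.round(x['extent'])) for x in r[:3]])
for q in [(436,234),(508,231),(513,304),(441,312)]: print('tray',atz('top',q,.018).round(4))
```

```text
stop [ 0.437  -0.0093  0.1459]
h1 [ 0.6144 -0.0705  0.2384]
h1b [ 0.6038 -0.0458  0.1966]
h2 [ 0.5981 -0.1349  0.196 ]
posttop [0.6155 0.073  0.2223]
T [ 0.7029 -0.0038  0.162 ]
T [ 0.6878 -0.1916  0.162 ]
T [ 0.4941 -0.1789  0.162 ]
T [0.5121 0.0133 0.162 ]
S [ 0.501  -0.1717  0.162 ]
S [0.5192 0.0207 0.162 ]
S [7.059e-01 4.000e-04 1.620e-01]
S [ 0.6913 -0.1834  0.162 ]
slab [0.6443 0.4423 0.012 ]
slab [0.643  0.2424 0.012 ]
slab [0.4452 0.2367 0.012 ]
slab [0.4357 0.4365 0.012 ]
slab s [0.4484 0.2511 0.012 ]
slab s [0.4495 0.4467 0.012 ]
slab s [0.6347 0.4395 0.012 ]
slab s [0.637 0.255 0.012]
slab_top top [(0.89, array([148., 224., 228., 311.]))]
slab_top scene [(0.85, array([377., 278., 483., 373.]))]
tray_floor top [(0.92, array([429., 228., 517., 315.])), (0.3, array([441., 178., 473., 210.]))]
tray_floor scene [(0.84, array([175., 173., 256., 230.])), (0.3, array([322., 195., 337., 205.]))]
tray [ 0.61   -0.2708  0.018 ]
tray [ 0.6147 -0.4551  0.018 ]
tray [ 0.4315 -0.4532  0.018 ]
tray [ 0.4172 -0.272   0.018 ]
```

The kiln is yawed about -5°, with its lid handle near (0.601,-0.090,0.196). The bolt post top is near (0.6155,0.073,0.222) and the stop near (0.437,-0.009,0.146). I'm setting out for the stop.

Call:
apply_moves(
  motion="-53 -27 -6 -2 1; -106 -54 -12 -4 1; -159 -81 -18 -7 1; -212 -108 -25 -9 1; -265 -135 -31 -11 1",
)

```text
time_s: 2.92
eef_pos: [0.4008, 0.418, 0.2703]
eef_rot: [0.0, 0.046, 0.999, 0.0]
force: [-0.7, 1.0, 0.0]
grip_width: 0.0402
gripper_force: 0.0
```

Run:
```python
from h import *
o=ctrl.get_obs();print(o['time_s'],o['eef_pos'],R.from_quat(np.roll(o['eef_rot'],-1)).as_matrix().round(3),o['force'],o['q'].round(2) if hasattr(o['q'],'round') else o['q'])
print(shift([.437,-.009,.20]))
```

```text
2.925 [0.40078656 0.41803412 0.27026046] [[-0.996  0.092  0.001]
 [ 0.092  0.996  0.001]
 [-0.     0.001 -1.   ]] [-0.67433211  0.9563876   0.03796289] [-0.9   0.38  0.03  1.7  -0.01  1.06  0.6 ]
[ -75.5 -421.9   70. ]
```

Call:
apply_moves(
  motion="-8 -50 0 0 1; -18 -100 0 0 1; -27 -150 10 0 1; -36 -200 20 0 1; -45 -250 30 0 1",
)

```text
time_s: 3.55
eef_pos: [0.421, 0.1647, 0.2398]
eef_rot: [0.0, 0.047, 0.999, 0.0]
force: [0.2, -1.1, 0.4]
grip_width: 0.0005
gripper_force: 0.0
```

Call:
apply_moves(
  motion="-8 -45 10 0 1; -16 -90 20 0 1; -24 -135 30 0 1; -30 -172 40 0 1; -30 -172 50 0 1",
)

```text
time_s: 4.18
eef_pos: [0.4348, -0.0105, 0.1897]
eef_rot: [0.0, 0.049, 0.999, -0.0]
force: [-0.2, 1.4, -0.3]
grip_width: 0.0007
gripper_force: 0.0
```

Run:
```python
from h import *
o=ctrl.get_obs();print(o['eef_pos'],o['force'],o['grip_width'],shift([.437,-.009,.155]))
a=snap('scene');b=snap('top')
A=cv2.resize(np.ascontiguousarray(a[150:250,270:390,::-1]),None,fx=3.3,fy=3.3);B=cv2.resize(np.ascontiguousarray(b[250:350,275:395,::-1]),None,fx=3.3,fy=3.3)
cv2.imwrite('pics/p1.png',np.hstack([A,B]))
```

```text
[ 0.4347798  -0.01046319  0.18965693] [-0.20078619  1.35417896 -0.26376341] 0.0007095353204979983 [-2.   1.7 34.7]
```

View pics/p1.png

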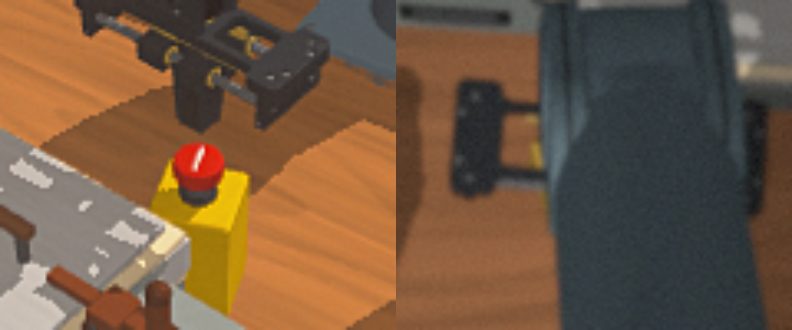

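The closed fingertips hang centred over the red head, at about (200,125) above the head at (198,165) in the crop. I'll press in small steps.

Call:
apply_moves(
  motion="-2 1 10 0 1; -2 1 20 0 1; -2 1 30 0 1; -2 1 34 0 1; -2 1 38 0 1",
)

```text
time_s: 4.9
eef_pos: [0.4367, -0.0069, 0.1516]
eef_rot: [-0.0, 0.047, 0.999, 0.0]
force: [-2.1, -1.1, 4.6]
grip_width: 0.0008
gripper_force: 2.4
```

Call:
apply_moves(
  motion="0 0 2 0 1; 0 0 4 0 1; 0 0 6 0 1; 0 0 7 0 1; 0 0 8 0 1",
)

```text
time_s: 5.52
eef_pos: [0.4367, -0.007, 0.1437]
eef_rot: [0.0, 0.047, 0.999, 0.0]
force: [-2.0, 1.1, 5.4]
grip_width: 0.0005
gripper_force: 2.3
```

Call:
apply_moves(
  motion="0 0 1 0 1; 0 0 2 0 1; 0 0 3 0 1; 0 0 3 0 1; 0 0 3 0 1",
)

```text
time_s: 6.15
eef_pos: [0.4371, -0.0069, 0.1421]
eef_rot: [0.0, 0.047, 0.999, 0.0]
force: [-7.2, 0.2, 24.4]
grip_width: 0.0002
gripper_force: 12.3
```

Call:
apply_moves(
  motion="0 0 -50 0 -1; 0 0 -100 0 -1; -55 30 -115 0 -1; -110 62 -120 0 -1; -170 97 -120 0 -1",
)

```text
time_s: 6.78
eef_pos: [0.608, 0.0702, 0.2612]
eef_rot: [0.001, 0.047, 0.999, 0.0]
force: [0.5, -1.0, 1.3]
grip_width: 0.0483
gripper_force: 0.0
```

Run:
```python
from h import *
o=ctrl.get_obs();print(o['eef_pos'],o['force'],o['grip_width'],shift([.6155,.073,.182]))
a=snap('scene');b=snap('top')
A=cv2.resize(np.ascontiguousarray(a[170:310,230:370,::-1]),None,fx=4,fy=4)
cv2.imwrite('pics/p2.png',A)
```

```text
[0.60804627 0.07018001 0.26122647] [ 0.51752474 -0.96405306  1.33038946] 0.04830996022738361 [-7.   3.5 79.2]
```

View pics/p2.png

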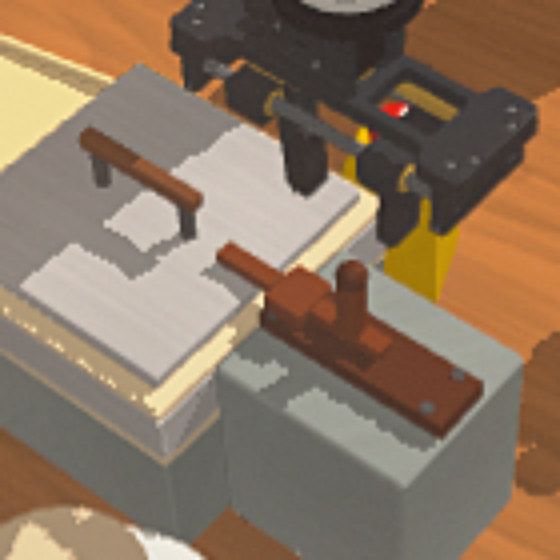

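The fingertips straddle the post, with their midpoint at crop (352,215) directly above the post top at (352,265). I'll descend and grip.

Call:
apply_moves(
  motion="0 0 0 0 -1; 0 0 10 0 -1; 0 0 30 0 -1; 0 0 55 0 -1; 0 0 78 0 -1",
)

```text
time_s: 7.5
eef_pos: [0.6046, 0.0685, 0.1818]
eef_rot: [-0.0, 0.047, 0.999, -0.0]
force: [-0.2, 0.6, -0.5]
grip_width: 0.0882
gripper_force: 0.0
```

Call:
apply_moves(
  motion="0 0 0 0 1; 0 0 0 0 1; 0 0 0 0 1; 0 0 0 0 1; 0 0 0 0 1",
)

```text
time_s: 8.12
eef_pos: [0.606, 0.0695, 0.1831]
eef_rot: [0.0, 0.047, 0.999, 0.0]
force: [-0.3, 0.7, 0.5]
grip_width: 0.0401
gripper_force: 0.0
```

Call:
apply_moves(
  motion="-9 2 0 0 -0.1; -9 2 0 0 -0.1; -9 2 0 0 1; -9 2 0 0 1; -9 2 0 0 1",
)

```text
time_s: 8.75
eef_pos: [0.615, 0.0724, 0.1827]
eef_rot: [0.0, 0.047, 0.999, 0.001]
force: [1.6, 10.1, -2.4]
grip_width: 0.0205
gripper_force: 4.6
```

Call:
apply_moves(
  motion="0 0 0 0 1; 0 0 0 0 1",
)

```text
time_s: 9.0
eef_pos: [0.6152, 0.0738, 0.1827]
eef_rot: [0.0, 0.046, 0.999, 0.002]
force: [1.4, 6.0, -2.2]
grip_width: 0.0174
gripper_force: 30.0
```

Call:
apply_moves(
  motion="0 4 0 0 1; 0 8 0 0 1; 0 12 0 0 1; 0 14 0 0 1",
)

```text
time_s: 9.5
eef_pos: [0.6159, 0.0833, 0.1826]
eef_rot: [-0.0, 0.047, 0.999, -0.001]
force: [-2.8, -6.3, 0.3]
grip_width: 0.0171
gripper_force: 30.0
```

Call:
apply_moves(
  motion="0 -6 0 0 1; 0 -12 0 0 1; 0 -18 0 0 1; 0 -24 0 0 1; 0 -28 0 0 1",
)

```text
time_s: 10.12
eef_pos: [0.6144, 0.0658, 0.1828]
eef_rot: [0.001, 0.044, 0.999, 0.006]
force: [4.8, 25.2, -6.5]
grip_width: 0.0166
gripper_force: 30.1
```

Call:
apply_moves(
  motion="0 7 0 0 1; 0 14 0 0 1; 0 20 0 0 1; 0 25 0 0 1; 0 28 0 0 1",
)

```text
time_s: 10.75
eef_pos: [0.6159, 0.0821, 0.1826]
eef_rot: [-0.001, 0.048, 0.999, -0.001]
force: [-3.0, -6.4, 0.7]
grip_width: 0.0169
gripper_force: 30.0
```

Call:
apply_moves(
  motion="0 -6 0 0 1; 0 -12 0 0 1; 0 -18 0 0 1; 0 -24 0 0 1; 0 -28 0 0 1",
)

```text
time_s: 11.38
eef_pos: [0.6145, 0.0657, 0.1827]
eef_rot: [0.001, 0.044, 0.999, 0.006]
force: [3.7, 25.1, -6.3]
grip_width: 0.0174
gripper_force: 30.1
```

Call:
apply_moves(
  motion="0 7 0 0 1; 0 14 0 0 1; 0 20 0 0 1; 0 25 0 0 1; 0 28 0 0 1",
)

```text
time_s: 12.0
eef_pos: [0.6158, 0.0819, 0.1826]
eef_rot: [-0.001, 0.048, 0.999, -0.002]
force: [-3.5, -6.1, 1.7]
grip_width: 0.0169
gripper_force: 30.0
```

Call:
apply_moves(
  motion="0 3 0 0 1; 0 6 0 0 1; 0 6 0 0 1",
)

```text
time_s: 12.38
eef_pos: [0.6161, 0.0851, 0.1826]
eef_rot: [-0.001, 0.049, 0.999, -0.003]
force: [-4.3, -10.8, 2.2]
grip_width: 0.0167
gripper_force: 30.0
```

Call:
apply_moves(
  motion="0 4 0 0 1; 0 8 0 0 1; 0 8 0 0 1",
)

```text
time_s: 12.75
eef_pos: [0.6162, 0.0856, 0.1825]
eef_rot: [-0.002, 0.051, 0.999, -0.007]
force: [-8.1, -24.3, 5.1]
grip_width: 0.0171
gripper_force: 30.1
```

Call:
apply_moves(
  motion="0 -10 0 0 1; 0 -20 0 0 1; 0 -30 0 0 1; 0 -38 0 0 1; 0 -44 0 0 1",
)

```text
time_s: 13.38
eef_pos: [0.6145, 0.0657, 0.1827]
eef_rot: [0.001, 0.043, 0.999, 0.007]
force: [4.5, 28.6, -7.4]
grip_width: 0.0173
gripper_force: 30.1
```

Call:
apply_moves(
  motion="0 10 0 0 1; 0 20 0 0 1; 0 30 0 0 1; 0 38 0 0 1; 0 42 0 0 1",
)

```text
time_s: 14.0
eef_pos: [0.6162, 0.0855, 0.1825]
eef_rot: [-0.002, 0.05, 0.999, -0.007]
force: [-8.0, -25.8, 5.7]
grip_width: 0.0168
gripper_force: 30.1
```

Call:
apply_moves(
  motion="0 -10 0 0 1; 0 -20 0 0 1; 0 -30 0 0 1; 0 -38 0 0 1; 0 -42 0 0 1",
)

```text
time_s: 14.62
eef_pos: [0.6145, 0.0657, 0.1827]
eef_rot: [0.001, 0.043, 0.999, 0.007]
force: [3.9, 26.5, -7.9]
grip_width: 0.0173
gripper_force: 30.1
```

Call:
apply_moves(
  motion="0 10 0 0 1; 0 20 0 0 1; 0 30 0 0 1; 0 38 0 0 1; 0 42 0 0 1",
)

```text
time_s: 15.25
eef_pos: [0.6162, 0.0855, 0.1825]
eef_rot: [-0.002, 0.05, 0.999, -0.007]
force: [-7.8, -25.3, 5.3]
grip_width: 0.0172
gripper_force: 30.1
```

Call:
apply_moves(
  motion="0 -10 0 0 1; 0 -20 0 0 1; 0 -30 0 0 1; 0 -38 0 0 1; 0 -42 0 0 1",
)

```text
time_s: 15.88
eef_pos: [0.6145, 0.0658, 0.1827]
eef_rot: [0.001, 0.043, 0.999, 0.007]
force: [4.0, 27.1, -7.5]
grip_width: 0.0171
gripper_force: 30.1
```

Call:
apply_moves(
  motion="0 10 0 0 1; 0 20 0 0 1; 0 30 0 0 1; 0 38 0 0 1; 0 42 0 0 1",
)

```text
time_s: 16.5
eef_pos: [0.6168, 0.0934, 0.1826]
eef_rot: [-0.001, 0.048, 0.999, -0.002]
force: [-2.6, -5.0, 0.6]
grip_width: 0.0169
gripper_force: 30.0
```

Call:
apply_moves(
  motion="0 10 0 0 1; 0 20 0 0 1; 0 30 0 0 1; 0 38 0 0 1; 0 44 0 0 1",
)

```text
time_s: 17.12
eef_pos: [0.6203, 0.1342, 0.1825]
eef_rot: [-0.002, 0.049, 0.999, -0.004]
force: [-8.3, -18.2, 6.9]
grip_width: 0.0171
gripper_force: 30.0
```

Call:
apply_moves(
  motion="0 2 0 0 1; 0 2 0 0 1",
)

```text
time_s: 17.38
eef_pos: [0.6203, 0.1342, 0.1825]
eef_rot: [-0.002, 0.05, 0.999, -0.005]
force: [-8.6, -14.4, 5.5]
grip_width: 0.0168
gripper_force: 30.0
```

Call:
apply_moves(
  motion="0 -8 0 0 0; 0 -8 0 0 -1; 0 -8 0 0 -1; 0 -8 0 0 -1; 0 -8 0 0 -1",
)

```text
time_s: 18.0
eef_pos: [0.621, 0.1347, 0.1827]
eef_rot: [0.0, 0.047, 0.999, 0.0]
force: [0.3, -0.0, 0.6]
grip_width: 0.065
gripper_force: 0.0
```

Call:
apply_moves(
  motion="0 0 -30 0 -1; 0 0 -70 0 -1; 0 -20 -90 10 -1; 0 -60 -90 20 -1; 0 -100 -90 30 -1",
)

```text
time_s: 18.62
eef_pos: [0.6116, 0.0341, 0.2731]
eef_rot: [0.0, 0.306, 0.952, 0.0]
force: [0.1, -0.0, 0.2]
grip_width: 0.0882
gripper_force: 0.0
```

Run:
```python
from h import *
o=ctrl.get_obs();print(o['eef_pos'],o['force'],o['grip_width'],shift([.601,-.090,.26]),np.round(o['q'],2))
```

```text
[0.61159078 0.03409389 0.27312081] [ 0.14308992 -0.02516271  0.24420094] 0.08824837483169888 [ -63.7 -107.    13.1] [-0.4   0.45  0.37  1.63 -0.18  1.1   0.97]
```

Call:
apply_moves(
  motion="-13 -22 0 10 -1; -26 -44 0 20 -1; -39 -66 0 30 -1; -52 -88 0 40 -1; -64 -107 0 50 -1",
)

```text
time_s: 19.25
eef_pos: [0.6017, -0.0904, 0.2728]
eef_rot: [0.0, 0.68, 0.733, 0.0]
force: [0.9, 0.4, 0.2]
grip_width: 0.0882
gripper_force: 0.0
```

Call:
apply_moves(
  motion="0 0 0 10 -1; 0 0 0 10 -1",
)

```text
time_s: 19.5
eef_pos: [0.6018, -0.0894, 0.2726]
eef_rot: [0.0, 0.739, 0.674, -0.0]
force: [-0.3, 0.1, -0.7]
grip_width: 0.0883
gripper_force: 0.0
```

Run:
```python
from h import *
o=ctrl.get_obs();print(o['eef_pos'],R.from_quat(np.roll(o['eef_rot'],-1)).as_matrix().round(3),shift([.601,-.090,.177]),np.round(o['q'],2))
a=snap('scene');b=snap('top')
A=cv2.resize(np.ascontiguousarray(a[160:310,190:370,::-1]),None,fx=4,fy=4)
cv2.imwrite('pics/p3.png',A)
```

```text
[ 0.60184844 -0.0893672   0.27258442] [[ 0.092  0.996 -0.   ]
 [ 0.996 -0.092 -0.   ]
 [-0.    -0.    -1.   ]] [-0.7 -0.8 95.6] [-0.38  0.49  0.64  1.65 -0.32  1.11  0.25]
```

View pics/p3.png

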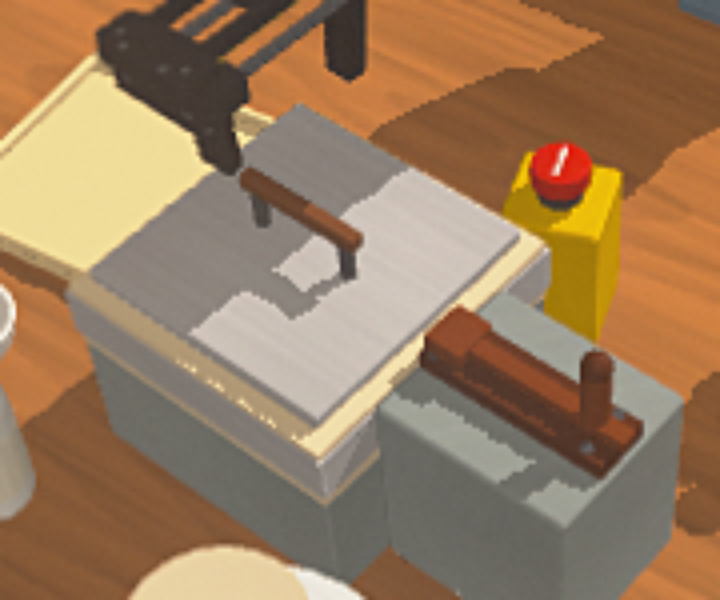

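The bolt is fully drawn (crop (595,360)) and the stop is latched low (crop (560,170)). The fingers straddle the handle, so I'll descend and grip it.

Call:
apply_moves(
  motion="-1 -1 20 0 -1; -1 -1 45 0 -1; -1 -1 70 0 -1; -1 -1 90 0 -1; -1 -1 95 0 -1",
)

```text
time_s: 20.23
eef_pos: [0.6001, -0.0901, 0.1765]
eef_rot: [-0.001, 0.739, 0.674, -0.001]
force: [0.7, -0.4, 0.9]
grip_width: 0.0883
gripper_force: 0.0
```

Call:
apply_moves(
  motion="0 0 0 0 1; 0 0 0 0 1; 0 0 0 0 1; 0 0 0 0 1; 0 0 0 0 1",
)

```text
time_s: 20.85
eef_pos: [0.6008, -0.0905, 0.1779]
eef_rot: [0.0, 0.739, 0.673, 0.0]
force: [-0.2, 0.5, -0.2]
grip_width: 0.0404
gripper_force: 0.0
```

Call:
apply_moves(
  motion="0 0 0 0 1; 0 0 0 0 1; 0 0 0 0 1; 0 0 0 0 1; 0 0 0 0 1",
)

```text
time_s: 21.48
eef_pos: [0.6009, -0.0905, 0.1777]
eef_rot: [0.0, 0.739, 0.673, 0.0]
force: [0.6, -0.8, -0.2]
grip_width: 0.0113
gripper_force: 30.0
```

Call:
apply_moves(
  motion="0 0 -5 0 1; 0 0 -15 0 1; 0 0 -40 0 1; 0 0 -70 0 1; 0 0 -100 0 1",
)

```text
time_s: 22.1
eef_pos: [0.6003, -0.0905, 0.2788]
eef_rot: [-0.0, 0.74, 0.673, -0.0]
force: [-0.5, -0.2, -5.8]
grip_width: 0.0113
gripper_force: 30.0
```

Run:
```python
from h import *
o=ctrl.get_obs();print(o['eef_pos'],o['force'],o['grip_width'],shift([.542,.344,.278]),np.round(o['q'],2))
a=snap('scene');b=snap('top')
A=np.hstack([cv2.resize(np.ascontiguousarray(a[130:310,190:330,::-1]),(400,514)),cv2.resize(np.ascontiguousarray(b[150:330,300:440,::-1]),(400,514))])
cv2.imwrite('pics/p4.png',A)
```

```text
[ 0.600253   -0.09045992  0.27884133] [-0.48414553 -0.19295041 -5.81450034] 0.011254823176043855 [427.1 -98.8   0.9] [-0.38  0.48  0.64  1.64 -0.31  1.12  0.25]
```

View pics/p4.png

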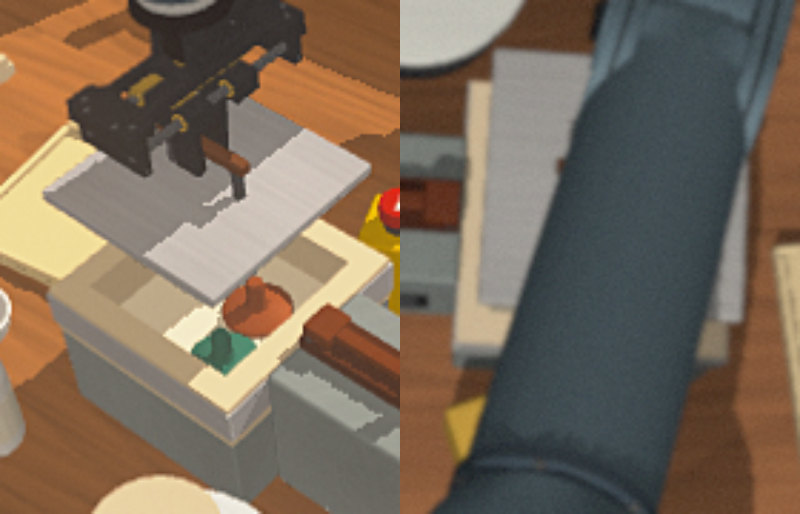

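The lid is lifted level, and green and brown pot lids show in the chamber. I'm carrying the lid to the slab.

Call:
apply_moves(
  motion="35 -8 -5 0 1; 80 -18 -5 0 1; 130 -30 -5 -1 1; 180 -42 -5 -2 1; 230 -53 -5 -3 1",
)

```text
time_s: 22.82
eef_pos: [0.5682, 0.1449, 0.2814]
eef_rot: [-0.0, 0.721, 0.692, -0.001]
force: [0.8, 0.9, -6.0]
grip_width: 0.0111
gripper_force: 30.0
```

Call:
apply_moves(
  motion="50 -14 0 -1 1; 100 -28 0 -2 1; 150 -42 0 -2 1; 185 -53 0 -2 1; 200 -57 0 -2 1",
)

```text
time_s: 23.45
eef_pos: [0.5189, 0.348, 0.2811]
eef_rot: [-0.001, 0.708, 0.706, -0.001]
force: [-0.4, -1.1, -5.3]
grip_width: 0.0112
gripper_force: 30.0
```

Run:
```python
from h import *
o=ctrl.get_obs();print(o['eef_pos'],R.from_quat(np.roll(o['eef_rot'],-1)).as_matrix().round(3),o['force'],o['grip_width'],shift([.542,.344,.046]))
```

```text
[0.5189026  0.34800739 0.28108362] [[ 0.003  1.    -0.002]
 [ 1.    -0.003 -0.001]
 [-0.001 -0.002 -1.   ]] [-0.43546028 -1.05053544 -5.32416786] 0.011231384848555213 [ -3.8  23.6 235. ]
```

Call:
apply_moves(
  motion="-4 12 40 0 1; -4 23 90 0 1; -4 23 140 0 1; -4 23 185 0 1; -4 23 215 0 1",
)

```text
time_s: 24.08
eef_pos: [0.5432, 0.3387, 0.0648]
eef_rot: [0.0, 0.71, 0.704, -0.002]
force: [0.9, -0.0, -5.5]
grip_width: 0.0115
gripper_force: 30.0
```

Call:
apply_moves(
  motion="0 0 5 0 1; 0 0 10 0 1; 0 0 14 0 1; 0 0 17 0 1; 0 0 17 0 1",
)

```text
time_s: 24.7
eef_pos: [0.5439, 0.3416, 0.051]
eef_rot: [0.0, 0.709, 0.705, 0.0]
force: [-1.3, 0.2, -5.2]
grip_width: 0.0116
gripper_force: 30.0
```

Call:
apply_moves(
  motion="0 1 2 0 1; 0 1 4 0 1; 0 1 5 0 1; 0 1 6 0 1; 0 1 6 0 1",
)

```text
time_s: 25.32
eef_pos: [0.5448, 0.3415, 0.0447]
eef_rot: [0.0, 0.709, 0.705, -0.0]
force: [0.1, -0.2, -5.1]
grip_width: 0.0111
gripper_force: 30.0
```

Run:
```python
from h import *
o=ctrl.get_obs();print(o['eef_pos'],o['force'])
for q in [(.5425-.095,.344-.095,.03),(.5425-.095,.344+.095,.03)]: print(proj('scene',q))
```

```text
[0.54479412 0.34150035 0.04473003] [ 0.09592127 -0.24981959 -5.1207083 ]
[410.36736658 272.31034393]
[479.24547359 306.08169241]
```

Call:
apply_moves(
  motion="0 -1 1 0 1; 0 -1 2 0 1; 0 -1 2 0 1; 0 -1 3 0 1; 0 -1 3 0 1",
)

```text
time_s: 25.95
eef_pos: [0.5448, 0.3416, 0.0446]
eef_rot: [-0.0, 0.71, 0.705, 0.001]
force: [-7.0, -4.6, 20.1]
grip_width: 0.0113
gripper_force: 30.0
```

Call:
apply_moves(
  motion="0 0 -3 0 1; 0 0 -3 0 0; 0 0 -3 0 -1; 0 0 -3 0 -1; 0 0 -3 0 -1",
)

```text
time_s: 26.58
eef_pos: [0.5439, 0.3415, 0.0446]
eef_rot: [0.0, 0.709, 0.705, 0.0]
force: [-1.1, 0.3, -0.1]
grip_width: 0.0494
gripper_force: 0.0
```

Call:
apply_moves(
  motion="0 0 -30 0 -1; 0 0 -80 0 -1; 0 0 -140 0 -1; 0 0 -190 0 -1; 0 0 -220 0 -1",
)

```text
time_s: 27.2
eef_pos: [0.5446, 0.3418, 0.2678]
eef_rot: [0.0, 0.709, 0.705, 0.002]
force: [0.8, 0.1, -1.0]
grip_width: 0.0882
gripper_force: 0.0
```

Run:
```python
from h import *
o=ctrl.get_obs();print(o['time_s'],o['eef_pos'],np.round(o['q'],2))
a=snap('scene');b=snap('top')
A=np.hstack([cv2.resize(np.ascontiguousarray(a[185:285,200:320,::-1]),None,fx=3.33,fy=4,interpolation=cv2.INTER_CUBIC),cv2.resize(np.ascontiguousarray(b[170:290,310:430,::-1]),(400,400),interpolation=cv2.INTER_CUBIC)])
cv2.imwrite('pics/p5.png',A)
for i in range(1,5):
  n=f'potlid{i}_c'
  for c in ['scene','top']:
    print(n,c,[(round(r['score'],2),np.round(r['location'][::-1],1),atz(c,r['location'][::-1],.1215).round(3)) for r in finder.mark_of(c,n)[:5]])
```

```text
27.2 [0.54464698 0.34177623 0.26777267] [-0.99  0.54  0.54  1.56 -0.3   1.13 -0.4 ]
potlid1_c scene [(0.66, array([267.2, 215.7]), array([ 0.555, -0.126,  0.121]))]
potlid1_c top [(0.9, array([381. , 244.4]), array([ 0.566, -0.119,  0.121]))]
potlid2_c scene [(0.63, array([269.1, 246.2]), array([ 0.634, -0.058,  0.121]))]
potlid2_c top [(0.79, array([351.7, 206.8]), array([ 0.655, -0.055,  0.121]))]
potlid3_c scene []
potlid3_c top []
potlid4_c scene [(0.9, array([282. , 231.5]), array([ 0.578, -0.06 ,  0.121])), (0.44, array([268.7, 214.3]), array([ 0.549, -0.125,  0.121]))]
potlid4_c top [(0.69, array([355.7, 234.4]), array([ 0.59 , -0.062,  0.121]))]
```

View pics/p5.png

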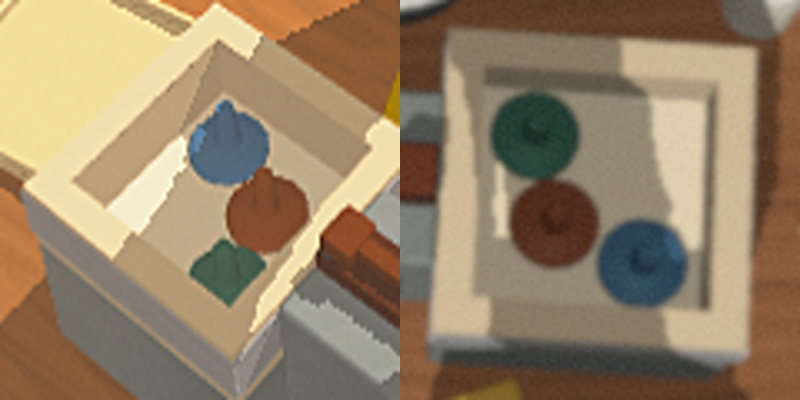

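The top view shows three pot lids: green at (351,208), brown at (357,235) and blue at (383,247). There is no cream one.

Run:
```python
from h import *
T={'green':((351.4,208.1),(350.5,210.8)),'brown':((356.8,235.1),(356.2,236.9)),'blue':((383.5,247.1),(382.9,248.9))}
S={'green':(268.5,247.5),'brown':(279,228.75),'blue':(267.9,211.75)}
for k in T: print(k,atz('top',T[k][0],.1425).round(4),atz('top',T[k][1],.109).round(4),atz('scene',S[k],.1425).round(4),tri([('top',T[k][0]),('scene',S[k])]).round(4))
# chamber corners in top view at rim z=.15
for q in [(486,70),(716,85),(708,312),(474,294)]: print(atz('top',(310+(q[0]-400)/3.333,170+q[1]/3.333),.15).round(4))
```

```text
green [ 0.6469 -0.0526  0.1425] [ 0.6491 -0.0531  0.109 ] [ 0.6511 -0.0441  0.1425] [ 0.6474 -0.051   0.1349]
brown [ 0.584  -0.0626  0.1425] [ 0.587  -0.0642  0.109 ] [ 0.5889 -0.0595  0.1425] [ 0.5852 -0.063   0.1369]
blue [ 0.5555 -0.1217  0.1425] [ 0.5578 -0.1247  0.109 ] [ 0.5576 -0.1188  0.1425] [ 0.5557 -0.1215  0.1395]
[ 0.6855 -0.0179  0.15  ]
[ 0.6727 -0.1748  0.15  ]
[ 0.5159 -0.1614  0.15  ]
[ 0.5311 -0.0055  0.15  ]
```

Call:
apply_moves(
  motion="-50 0 0 10 -1; -100 10 0 20 -1; -150 20 0 30 -1; -200 30 0 40 -1; -250 40 0 50 -1",
)

```text
time_s: 28.32
eef_pos: [0.5822, 0.0897, 0.2644]
eef_rot: [-0.0, 0.942, 0.336, -0.0]
force: [0.3, 0.3, 0.3]
grip_width: 0.0881
gripper_force: 0.0
```

Run:
```python
from h import *
o=ctrl.get_obs();print(o['eef_pos'],shift([.568,-.123,.22]),np.round(o['q'],2))
```

```text
[0.58216924 0.08968626 0.26442327] [-145.7  155.6   44.4] [-0.8   0.5   0.79  1.71 -0.4   1.09 -0.76]
```

Call:
apply_moves(
  motion="-30 30 0 10 -0.1; -62 60 5 20 -0.1; -94 90 10 30 -0.1; -125 120 20 40 -0.1; -153 148 30 45 -0.1",
)

```text
time_s: 28.95
eef_pos: [0.5583, -0.1217, 0.2341]
eef_rot: [0.0, 0.999, -0.049, -0.0]
force: [0.9, -0.2, 0.6]
grip_width: 0.0488
gripper_force: 0.0
```

Call:
apply_moves(
  motion="0 0 10 0 -0.1; 0 0 20 0 -0.1; 0 0 30 0 -0.1",
)

```text
time_s: 29.32
eef_pos: [0.559, -0.1186, 0.2038]
eef_rot: [-0.0, 0.999, -0.045, -0.0]
force: [0.6, 0.8, -0.0]
grip_width: 0.0485
gripper_force: 0.0
```

Run:
```python
from h import *
o=ctrl.get_obs();print(o['eef_pos'],R.from_quat(np.roll(o['eef_rot'],-1)).as_matrix().round(3),o['grip_width'],shift([.557,-.122,.117]),np.round(o['q'],2))
a=snap('scene')
A=cv2.resize(np.ascontiguousarray(a[160:280,200:330,::-1]),None,fx=4.5,fy=4.5,interpolation=cv2.INTER_CUBIC)
cv2.imwrite('pics/p6.png',A)
```

```text
[ 0.55903544 -0.11861959  0.2037853 ] [[ 0.996 -0.091 -0.   ]
 [-0.091 -0.996  0.001]
 [-0.    -0.001 -1.   ]] 0.048484860721532595 [-1.7  3.6 86.8] [-0.53  0.61  0.93  1.82 -0.58  1.01 -1.02]
```

View pics/p6.png

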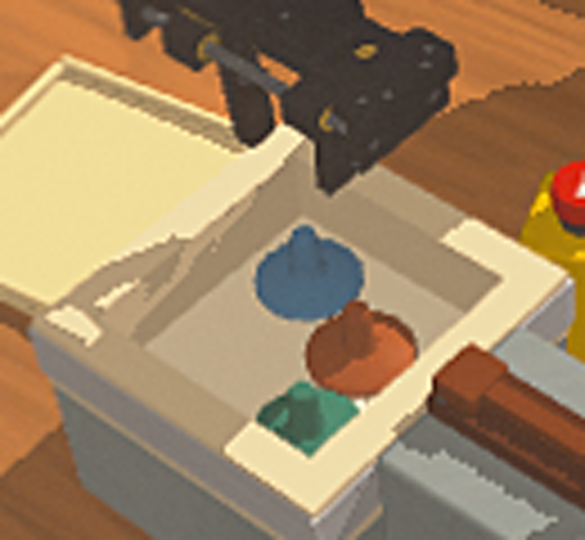

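The blue, brown and green lids are where they were, and the fingers hang in line above the blue one.

Call:
apply_moves(
  motion="-2 3 15 0 -0.1; -2 3 40 0 -0.1; -2 3 65 0 -0.1; -2 3 80 0 -0.1; -2 3 86 0 -0.1",
)

```text
time_s: 30.0
eef_pos: [0.5561, -0.123, 0.1179]
eef_rot: [-0.0, 0.999, -0.047, -0.0]
force: [0.4, -0.2, -0.3]
grip_width: 0.0482
gripper_force: 0.0
```

Call:
apply_moves(
  motion="0 0 0 0 -0.1; 0 0 0 0 0.4; 0 0 0 0 1; 0 0 0 0 1; 0 0 0 0 1",
)

```text
time_s: 30.62
eef_pos: [0.5567, -0.123, 0.119]
eef_rot: [-0.0, 0.999, -0.047, 0.0]
force: [-0.4, 0.3, 1.7]
grip_width: 0.0171
gripper_force: 30.0
```

Call:
apply_moves(
  motion="0 0 0 0 1; 0 0 0 0 1",
)

```text
time_s: 30.88
eef_pos: [0.5567, -0.123, 0.119]
eef_rot: [-0.0, 0.999, -0.047, 0.0]
force: [-0.3, 2.3, 4.5]
grip_width: 0.0168
gripper_force: 30.0
```

Call:
apply_moves(
  motion="0 0 -10 0 1; 0 0 -30 0 1; 0 0 -60 0 1; 0 0 -90 0 1; 0 0 -105 0 1",
)

```text
time_s: 31.5
eef_pos: [0.5571, -0.1237, 0.2261]
eef_rot: [0.0, 0.999, -0.047, 0.001]
force: [-1.0, -0.6, -0.9]
grip_width: 0.0173
gripper_force: 30.0
```

Call:
apply_moves(
  motion="-10 45 0 0 1; -25 100 0 0 1; -38 155 0 0 1; -50 210 0 0 1; -59 249 0 0 1",
)

```text
time_s: 32.12
eef_pos: [0.4728, -0.368, 0.2241]
eef_rot: [0.0, 0.999, -0.048, -0.0]
force: [0.8, 0.1, -1.1]
grip_width: 0.0167
gripper_force: 30.0
```

Run:
```python
from h import *
o=ctrl.get_obs();print(o['eef_pos'],o['force'],o['grip_width'],shift([.475,-.363,.027]),np.round(o['q'],2))
```

```text
[ 0.47275409 -0.36798671  0.22405396] [ 0.79354416  0.1170491  -1.09339913] 0.01665958036746171 [  1.8  -5.3 197. ] [-0.04  0.63  0.92  1.73 -0.56  1.07 -0.6 ]
```

Call:
apply_moves(
  motion="0 -2 40 0 1; 0 -2 90 0 1; 0 -2 140 0 1; 0 -2 170 0 1; 0 -2 180 0 1",
)

```text
time_s: 32.75
eef_pos: [0.4736, -0.3627, 0.0421]
eef_rot: [-0.001, 0.999, -0.047, -0.001]
force: [-0.4, 0.1, -0.4]
grip_width: 0.0172
gripper_force: 30.0
```

Call:
apply_moves(
  motion="0 0 4 0 1; 0 0 8 0 1; 0 0 11 0 1; 0 0 13 0 1; 0 0 14 0 1",
)

```text
time_s: 33.38
eef_pos: [0.4747, -0.3635, 0.0298]
eef_rot: [0.0, 0.999, -0.047, 0.0]
force: [0.7, -0.3, -1.6]
grip_width: 0.0168
gripper_force: 30.0
```

Call:
apply_moves(
  motion="0 0 1 0 1; 0 0 2 0 1; 0 0 2 0 1",
)

```text
time_s: 33.75
eef_pos: [0.4746, -0.3635, 0.0276]
eef_rot: [-0.0, 0.999, -0.047, -0.0]
force: [-0.0, -1.1, -1.3]
grip_width: 0.0169
gripper_force: 30.0
```

Call:
apply_moves(
  motion="0 0 1 0 1; 0 0 1 0 1; 0 0 2 0 1; 0 0 2 0 1",
)

```text
time_s: 34.25
eef_pos: [0.4747, -0.3636, 0.0269]
eef_rot: [-0.0, 0.999, -0.047, 0.0]
force: [-3.1, 3.4, 13.3]
grip_width: 0.0172
gripper_force: 30.0
```

Call:
apply_moves(
  motion="0 0 -2 0 0.5; 0 0 -2 0 -0.1; 0 0 -2 0 -0.1; 0 0 -2 0 -0.1",
)

```text
time_s: 34.75
eef_pos: [0.4745, -0.3635, 0.0275]
eef_rot: [-0.0, 0.999, -0.047, -0.0]
force: [-0.2, 0.2, -0.2]
grip_width: 0.0481
gripper_force: 0.0
```

Call:
apply_moves(
  motion="0 0 -20 0 -0.1; 0 0 -60 0 -0.1; 0 0 -110 0 -0.1; 0 0 -160 0 -0.1; 0 0 -175 0 -0.1",
)

```text
time_s: 35.38
eef_pos: [0.4754, -0.365, 0.2069]
eef_rot: [0.001, 0.999, -0.047, 0.002]
force: [0.3, -0.4, -1.4]
grip_width: 0.0486
gripper_force: 0.0
```

Call:
apply_moves(
  motion="15 -55 0 0 -0.1; 30 -115 0 0 -0.1; 45 -175 0 0 -0.1; 63 -235 0 0 -0.1; 77 -290 0 0 -0.1",
)

```text
time_s: 36.0
eef_pos: [0.5786, -0.0794, 0.2027]
eef_rot: [-0.0, 0.999, -0.047, -0.0]
force: [0.6, 0.0, -1.3]
grip_width: 0.0487
gripper_force: 0.0
```

Run:
```python
from h import *
o=ctrl.get_obs();print(o['eef_pos'],o['grip_width'],shift([.586,-.062,.119]))
a=snap('scene','full1');b=snap('top')
A=cv2.resize(np.ascontiguousarray(a[160:280,165:325,::-1]),None,fx=4.5,fy=4.5,interpolation=cv2.INTER_CUBIC)
cv2.imwrite('pics/p7.png',A)
```

```text
[ 0.57864249 -0.07941486  0.2026588 ] 0.048737201402968514 [  5.7 -18.   83.7]
```

View pics/p7.png

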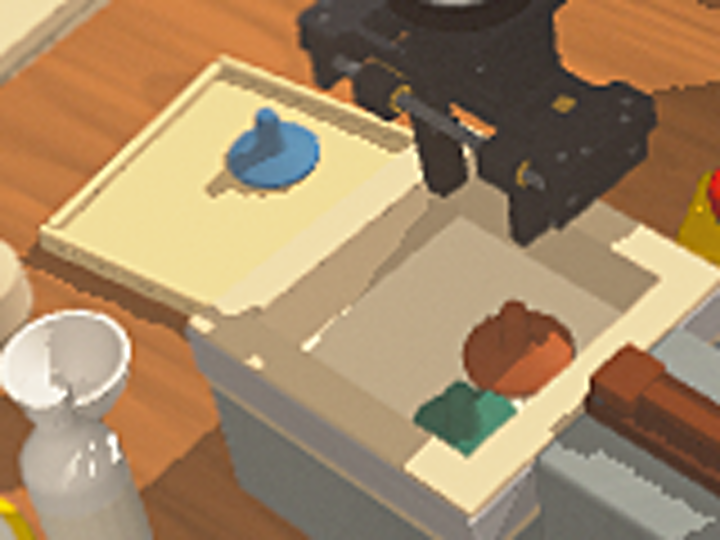

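The blue lid stands upright in the tray at crop (272,150). Brown and green haven't moved, so brown is next.

Call:
apply_moves(
  motion="6 -18 5 0 -0.1; 6 -18 20 0 -0.1; 6 -18 45 0 -0.1; 6 -18 70 0 -0.1; 6 -18 84 0 -0.1",
)

```text
time_s: 36.72
eef_pos: [0.5846, -0.0659, 0.1168]
eef_rot: [0.0, 0.999, -0.048, -0.001]
force: [0.4, -0.3, 0.9]
grip_width: 0.0484
gripper_force: 0.0
```

Call:
apply_moves(
  motion="0 0 0 0 -0.1; 0 0 0 0 0.4; 0 0 0 0 1; 0 0 0 0 1; 0 0 0 0 1",
)

```text
time_s: 37.35
eef_pos: [0.5864, -0.0643, 0.1192]
eef_rot: [-0.0, 0.999, -0.047, 0.0]
force: [-0.5, 1.2, 3.2]
grip_width: 0.0168
gripper_force: 30.0
```

Call:
apply_moves(
  motion="0 0 0 0 1; 0 0 0 0 1",
)

```text
time_s: 37.6
eef_pos: [0.5865, -0.0644, 0.1192]
eef_rot: [-0.0, 0.999, -0.047, 0.0]
force: [-0.7, 2.0, 5.2]
grip_width: 0.0172
gripper_force: 30.0
```

Call:
apply_moves(
  motion="0 0 -10 0 1; 0 0 -30 0 1; 0 0 -60 0 1; 0 0 -90 0 1; 0 0 -105 0 1",
)

```text
time_s: 38.22
eef_pos: [0.5867, -0.0651, 0.2261]
eef_rot: [0.0, 0.999, -0.047, 0.001]
force: [1.1, -0.0, -1.1]
grip_width: 0.0167
gripper_force: 30.0
```

Call:
apply_moves(
  motion="0 45 0 0 1; 1 100 0 0 1; 2 155 0 0 1; 2 210 0 0 1; 3 260 0 0 1",
)

```text
time_s: 38.85
eef_pos: [0.564, -0.3257, 0.2238]
eef_rot: [0.0, 0.999, -0.047, -0.0]
force: [0.1, 0.2, 0.3]
grip_width: 0.0172
gripper_force: 30.0
```

Call:
apply_moves(
  motion="0 40 0 0 1; 1 70 0 0 1; 1 82 0 0 1; 1 82 40 0 1; 1 82 85 0 1",
)

```text
time_s: 39.48
eef_pos: [0.559, -0.4047, 0.1383]
eef_rot: [-0.0, 0.999, -0.046, 0.001]
force: [-0.4, -0.4, -0.9]
grip_width: 0.0173
gripper_force: 30.0
```

Run:
```python
from h import *
o=ctrl.get_obs();print(o['eef_pos'],o['force'],o['grip_width'],shift([.558,-.405,.028]),np.round(o['q'],2))
```

```text
[ 0.559041   -0.40465091  0.13831556] [-0.37667328 -0.43584574 -0.92335872] 0.017305468737029324 [ -1.2   0.5 110.3] [ 0.08  0.86  0.81  1.53 -0.68  1.05 -0.6 ]
```

Call:
apply_moves(
  motion="0 0 40 0 1; 0 0 75 0 1; 0 0 92 0 1; 0 0 98 0 1; 0 0 102 0 1",
)

```text
time_s: 40.1
eef_pos: [0.5588, -0.4059, 0.0377]
eef_rot: [0.001, 0.999, -0.047, 0.001]
force: [-0.6, -0.8, -0.4]
grip_width: 0.0171
gripper_force: 30.0
```

Call:
apply_moves(
  motion="0 0 2 0 1; 0 0 4 0 1; 0 0 6 0 1; 0 0 7 0 1; 0 0 7 0 1",
)

```text
time_s: 40.72
eef_pos: [0.558, -0.4055, 0.0296]
eef_rot: [-0.0, 0.999, -0.047, -0.0]
force: [-0.4, -0.8, -0.8]
grip_width: 0.017
gripper_force: 30.0
```

Call:
apply_moves(
  motion="0 0 1 0 1; 0 0 2 0 1; 0 0 3 0 1; 0 0 3 0 1",
)

```text
time_s: 41.22
eef_pos: [0.558, -0.4056, 0.0272]
eef_rot: [-0.0, 0.999, -0.047, 0.0]
force: [-2.5, 2.0, 4.4]
grip_width: 0.017
gripper_force: 30.0
```

Run:
```python
from h import *
o=ctrl.get_obs();print(o['eef_pos'],o['force'])
```

```text
[ 0.558017   -0.40555973  0.02724006] [-2.4663049   1.99944477  4.40527034]
```

Call:
apply_moves(
  motion="0 0 -1 0 0.5; 0 0 -1 0 -0.1; 0 0 -1 0 -0.1; 0 0 -1 0 -0.1",
)

```text
time_s: 41.72
eef_pos: [0.558, -0.4055, 0.0276]
eef_rot: [0.0, 0.999, -0.047, -0.0]
force: [1.0, -0.2, 0.2]
grip_width: 0.0476
gripper_force: 0.0
```

Call:
apply_moves(
  motion="0 0 -20 0 -0.1; 0 0 -60 0 -0.1; 0 0 -110 0 -0.1; 0 0 -160 0 -0.1; 0 0 -175 0 -0.1",
)

```text
time_s: 42.35
eef_pos: [0.559, -0.4073, 0.2079]
eef_rot: [0.002, 0.999, -0.047, 0.003]
force: [-0.8, 0.2, -1.3]
grip_width: 0.0482
gripper_force: 0.0
```

Call:
apply_moves(
  motion="8 -50 0 0 -0.1; 16 -105 0 0 -0.1; 25 -160 0 0 -0.1; 34 -215 0 0 -0.1; 43 -270 0 0 -0.1",
)

```text
time_s: 42.98
eef_pos: [0.6261, -0.1387, 0.2029]
eef_rot: [-0.0, 0.999, -0.047, -0.0]
force: [1.0, 0.7, -0.3]
grip_width: 0.0485
gripper_force: 0.0
```

Call:
apply_moves(
  motion="7 -45 0 0 0; 14 -92 0 0 0; 14 -92 0 0 0",
)

```text
time_s: 43.35
eef_pos: [0.6495, -0.0446, 0.202]
eef_rot: [-0.001, 0.999, -0.043, -0.0]
force: [-0.7, -0.1, 0.1]
grip_width: 0.0441
gripper_force: 0.0
```

Run:
```python
from h import *
o=ctrl.get_obs();print(o['eef_pos'],o['grip_width'],shift([.649,-.051,.119]))
a=snap('scene','full2')
A=cv2.resize(np.ascontiguousarray(a[160:280,165:325,::-1]),None,fx=4.5,fy=4.5,interpolation=cv2.INTER_CUBIC)
cv2.imwrite('pics/p8.png',A)
for n in ['potlid1_c','potlid2_c','potlid4_c']: print(n,[(round(r['score'],2),np.round(r['location'][::-1],1)) for r in finder.mark_of('scene',n)[:2]])
```

```text
[ 0.64948614 -0.04464517  0.20201775] 0.04412444051070275 [ 0.1  6.6 83. ]
potlid1_c [(0.48, array([222.9, 188.2])), (0.27, array([328.9, 205.9]))]
potlid2_c [(0.76, array([268.1, 251.5])), (0.5, array([181. , 251.9]))]
potlid4_c [(0.73, array([198.6, 201.3]))]
```

View pics/p8.png

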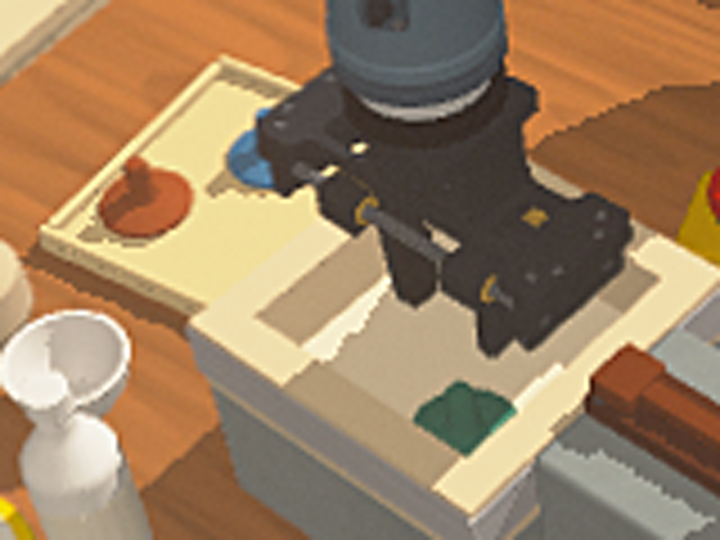

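Brown is placed upright at crop (145,200), next to blue. Green sits close to the +y wall, so I'll narrow the fingers before descending.

Call:
apply_moves(
  motion="0 4 20 0 0.36; 0 4 30 0 0.36; 0 4 30 0 0.36; 0 4 30 0 0.36",
)

```text
time_s: 44.05
eef_pos: [0.6484, -0.0546, 0.1727]
eef_rot: [0.0, 0.999, -0.047, 0.0]
force: [0.3, -0.1, 0.8]
grip_width: 0.0282
gripper_force: 0.0
```

Run:
```python
from h import *
o=ctrl.get_obs();print(o['eef_pos'],o['grip_width'],shift([.6485,-.053,.119]),o['qvel'].round(3))
```

```text
[ 0.64838946 -0.05463459  0.17272067] 0.02823612029478775 [-0.  -1.6 53.7] [-0.005 -0.008  0.005 -0.005  0.001 -0.    -0.   ]
```

Call:
apply_moves(
  motion="0 -1 12 0 0.36; 0 -1 24 0 0.36; 0 -1 36 0 0.36; 0 -1 46 0 0.36; 0 -1 53 0 0.36",
)

```text
time_s: 44.68
eef_pos: [0.6482, -0.0534, 0.1188]
eef_rot: [0.0, 0.999, -0.047, -0.0]
force: [-0.4, -0.1, 0.2]
grip_width: 0.0281
gripper_force: 0.0
```

Call:
apply_moves(
  motion="0 0 0 0 0.36; 0 0 0 0 1; 0 0 0 0 1; 0 0 0 0 1; 0 0 0 0 1",
)

```text
time_s: 45.3
eef_pos: [0.6487, -0.0534, 0.1201]
eef_rot: [-0.0, 0.999, -0.047, 0.0]
force: [0.7, 0.1, 1.4]
grip_width: 0.0171
gripper_force: 30.0
```

Call:
apply_moves(
  motion="0 0 -10 0 1; 0 0 -30 0 1; 0 0 -60 0 1; 0 0 -90 0 1; 0 0 -105 0 1",
)

```text
time_s: 45.92
eef_pos: [0.6492, -0.0539, 0.2275]
eef_rot: [0.0, 0.999, -0.047, 0.002]
force: [0.1, -0.6, -0.3]
grip_width: 0.0169
gripper_force: 30.0
```

Call:
apply_moves(
  motion="-11 45 0 0 1; -25 100 0 0 1; -38 155 0 0 1; -50 210 0 0 1; -65 272 0 0 1",
)

```text
time_s: 46.55
eef_pos: [0.5582, -0.3178, 0.2248]
eef_rot: [-0.0, 0.999, -0.046, 0.0]
force: [-0.1, -0.2, -0.5]
grip_width: 0.0172
gripper_force: 30.0
```

Call:
apply_moves(
  motion="0 0 0 0 1; 0 0 20 0 1; 0 0 50 0 1",
)

```text
time_s: 46.92
eef_pos: [0.56, -0.3147, 0.1733]
eef_rot: [-0.001, 0.999, -0.045, 0.0]
force: [0.0, -0.4, -1.9]
grip_width: 0.0169
gripper_force: 30.0
```

Run:
```python
from h import *
o=ctrl.get_obs();print(o['eef_pos'],o['force'],o['grip_width'],shift([.558,-.318,.0285]))
a=snap('scene','full3');b=snap('top')
for n in ['potlid1_c','potlid4_c']:
  for c in ['scene','top']: print(n,c,[(round(r['score'],2),atz(c,r['location'][::-1],.03).round(3)) for r in finder.mark_of(c,n)[:2]])
```

```text
[ 0.55995145 -0.31473341  0.173303  ] [ 0.02284831 -0.36642897 -1.92540631] 0.01686920736372169 [ -1.8   3.6 144.8]
potlid1_c scene [(0.68, array([ 0.471, -0.364,  0.03 ]))]
potlid1_c top [(0.86, array([ 0.469, -0.365,  0.03 ])), (0.74, array([0.477, 0.179, 0.03 ]))]
potlid4_c scene [(0.6, array([ 0.364, -0.056,  0.03 ])), (0.58, array([ 0.555, -0.396,  0.03 ]))]
potlid4_c top [(0.67, array([ 0.691, -0.408,  0.03 ])), (0.65, array([ 0.567, -0.405,  0.03 ]))]
```

Call:
apply_moves(
  motion="0 1 40 0 1; 0 1 85 0 1; 0 1 120 0 1; 0 1 130 0 1; 0 1 136 0 1",
)

```text
time_s: 47.85
eef_pos: [0.5594, -0.3185, 0.0397]
eef_rot: [0.001, 0.999, -0.047, 0.001]
force: [0.4, 0.8, -0.7]
grip_width: 0.0173
gripper_force: 30.0
```

Call:
apply_moves(
  motion="0 0 2 0 1; 0 0 4 0 1; 0 0 6 0 1; 0 0 7 0 1; 0 0 7 0 1",
)

```text
time_s: 48.48
eef_pos: [0.5585, -0.3179, 0.0317]
eef_rot: [-0.0, 0.999, -0.047, 0.0]
force: [-0.2, 0.1, -0.9]
grip_width: 0.0167
gripper_force: 30.0
```

Call:
apply_moves(
  motion="0 0 1 0 1; 0 0 2 0 1; 0 0 3 0 1; 0 0 4 0 1; 0 0 4 0 1",
)

```text
time_s: 49.1
eef_pos: [0.5585, -0.3179, 0.0281]
eef_rot: [-0.0, 0.999, -0.047, 0.0]
force: [-1.2, 2.5, 4.5]
grip_width: 0.0173
gripper_force: 30.0
```

Call:
apply_moves(
  motion="0 0 -1 0 0.5; 0 0 -1 0 -0.1; 0 0 -1 0 -0.1; 0 0 -1 0 -0.1",
)

```text
time_s: 49.6
eef_pos: [0.5585, -0.3179, 0.0286]
eef_rot: [0.0, 0.999, -0.047, -0.0]
force: [1.1, 0.2, 0.1]
grip_width: 0.0478
gripper_force: 0.0
```

Call:
apply_moves(
  motion="0 0 -20 0 -0.1; 0 0 -70 0 -0.1; 0 0 -130 0 -0.1; 0 0 -190 0 -0.1; 0 0 -245 0 -1",
)

```text
time_s: 50.22
eef_pos: [0.5582, -0.3183, 0.2775]
eef_rot: [0.0, 0.999, -0.047, 0.001]
force: [1.0, -0.2, 0.1]
grip_width: 0.0563
gripper_force: 0.0
```

Call:
apply_moves(
  motion="-7 -50 0 -9 -1; -14 -105 0 -18 -1; -21 -160 0 -27 -1; -28 -215 0 -36 -1; -36 -275 0 -45 -1",
)

```text
time_s: 50.85
eef_pos: [0.5481, -0.0398, 0.2751]
eef_rot: [0.0, 0.94, 0.341, 0.001]
force: [1.1, -0.2, 0.5]
grip_width: 0.088
gripper_force: 0.0
```

Run:
```python
from h import *
o=ctrl.get_obs();Rm=R.from_quat(np.roll(o['eef_rot'],-1)).as_matrix();print(o['time_s'],o['eef_pos'],Rm.round(3),shift([.5446,.3416,.25]),np.degrees(np.arctan2(Rm[0,0],Rm[1,0])))
a=snap('scene','full4');b=snap('top')
cv2.imwrite('pics/p9.png',cv2.resize(np.ascontiguousarray(a[140:380,130:490,::-1]),None,fx=2.2,fy=2.2))
```

```text
50.85 [ 0.54812556 -0.03976767  0.27511287] [[ 0.768  0.641  0.002]
 [ 0.641 -0.768  0.   ]
 [ 0.001  0.001 -1.   ]] [ 241.5 -295.1   25.2] 50.16527232013307
```

View pics/p9.png

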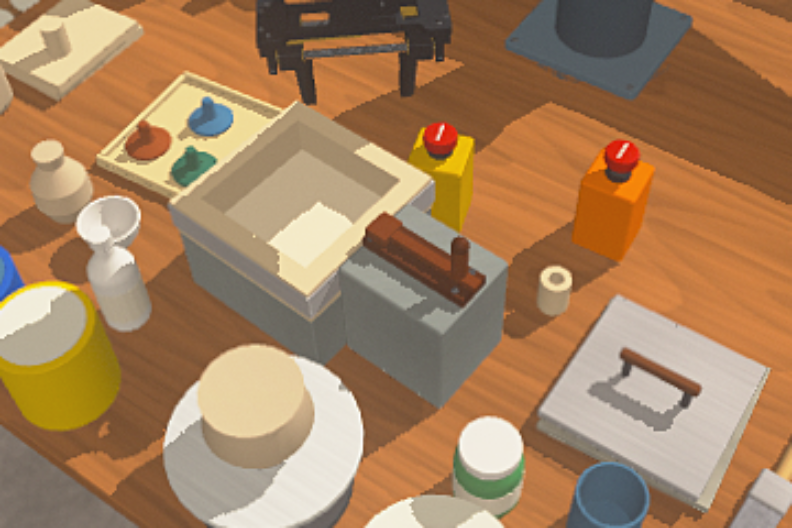

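All three pot lids stand upright in the tray, the chamber is empty, and the kiln lid lies flat on the slab with its handle at crop (660,370). I'm going for the lid.

Call:
apply_moves(
  motion="33 -40 0 -10 -1; 66 -80 0 -20 -1; 99 -120 0 -30 -1; 132 -160 0 -40 -1; 165 -200 0 -50 -1",
)

```text
time_s: 51.58
eef_pos: [0.5483, 0.2191, 0.2751]
eef_rot: [0.0, 0.708, 0.706, 0.001]
force: [0.0, 0.5, 0.4]
grip_width: 0.088
gripper_force: 0.0
```

Run:
```python
from h import *
o=ctrl.get_obs();Rm=R.from_quat(np.roll(o['eef_rot'],-1)).as_matrix();print(o['eef_pos'],Rm.round(3),shift([.5444,.3416,.25]))
```

```text
[0.54825643 0.21910388 0.2750779 ] [[ 0.003  1.     0.002]
 [ 1.    -0.003  0.   ]
 [ 0.     0.002 -1.   ]] [122.5  -4.3  25.1]
```

Call:
apply_moves(
  motion="45 -2 0 0 -1; 90 -4 0 0 -1; 122 -4 20 0 -1; 122 -4 60 0 -1; 122 -4 100 0 -1",
)

```text
time_s: 52.2
eef_pos: [0.5456, 0.3402, 0.174]
eef_rot: [0.001, 0.71, 0.705, 0.001]
force: [0.2, 0.3, 0.1]
grip_width: 0.0883
gripper_force: 0.0
```

Run:
```python
from h import *
o=ctrl.get_obs();Rm=R.from_quat(np.roll(o['eef_rot'],-1)).as_matrix();print(o['eef_pos'],Rm.round(3),shift([.5444,.3416,.0446]))
```

```text
[0.54555376 0.34023899 0.17397206] [[ 0.007  1.     0.002]
 [ 1.    -0.007  0.   ]
 [ 0.     0.002 -1.   ]] [  1.3  -1.4 129.4]
```

Call:
apply_moves(
  motion="0 0 40 0 -1; 0 0 80 0 -1; 0 0 110 0 -1; 0 0 125 0 -1; 0 0 129 0 -1",
)

```text
time_s: 52.82
eef_pos: [0.5452, 0.3401, 0.0449]
eef_rot: [0.0, 0.71, 0.705, -0.0]
force: [-0.2, -1.0, 0.6]
grip_width: 0.0881
gripper_force: 0.0
```

Call:
apply_moves(
  motion="0 0 0 0 1; 0 0 0 0 1; 0 0 0 0 1; 0 0 0 0 1; 0 0 0 0 1",
)

```text
time_s: 53.45
eef_pos: [0.5447, 0.3406, 0.0448]
eef_rot: [0.0, 0.709, 0.705, 0.0]
force: [-0.2, 0.3, -0.5]
grip_width: 0.0401
gripper_force: 0.0
```

Call:
apply_moves(
  motion="0 0 0 0 1; 0 0 0 0 1; 0 0 0 0 1; 0 0 0 0 1",
)

```text
time_s: 53.95
eef_pos: [0.5445, 0.3405, 0.0446]
eef_rot: [-0.0, 0.709, 0.705, -0.0]
force: [-1.7, 0.7, -0.5]
grip_width: 0.0115
gripper_force: 30.0
```

Run:
```python
from h import *
o=ctrl.get_obs();Rm=R.from_quat(np.roll(o['eef_rot'],-1)).as_matrix();print(o['eef_pos'],Rm.round(4),o['force'])
```

```text
[0.5444601  0.34050802 0.04462456] [[ 6.3e-03  1.0e+00 -6.0e-04]
 [ 1.0e+00 -6.3e-03 -2.0e-04]
 [-2.0e-04 -6.0e-04 -1.0e+00]] [-1.70444974  0.74936385 -0.48139345]
```

Call:
apply_moves(
  motion="0 0 -8 0 1; 0 0 -50 0 1; 0 0 -110 0 1; 0 0 -170 0 1; 0 0 -230 0 1",
)

```text
time_s: 54.58
eef_pos: [0.5441, 0.34, 0.2763]
eef_rot: [-0.0, 0.71, 0.705, -0.0]
force: [1.2, 1.6, -5.7]
grip_width: 0.0112
gripper_force: 30.0
```

Call:
apply_moves(
  motion="-35 5 -5 1 1; -80 11 -8 2 1; -130 18 -8 3 1; -180 24 -8 4 1; -230 31 -8 5 1",
)

```text
time_s: 55.2
eef_pos: [0.5732, 0.1077, 0.2818]
eef_rot: [-0.0, 0.74, 0.673, -0.001]
force: [0.9, -0.6, -5.7]
grip_width: 0.0112
gripper_force: 30.0
```

Run:
```python
from h import *
o=ctrl.get_obs();Rm=R.from_quat(np.roll(o['eef_rot'],-1)).as_matrix();print(o['eef_pos'],Rm.round(4),o['force'],shift([.6008,-.0916,.26]))
```

```text
[0.5731925  0.10767876 0.28176645] [[ 9.520e-02  9.955e-01 -1.800e-03]
 [ 9.955e-01 -9.520e-02 -7.000e-04]
 [-9.000e-04 -1.800e-03 -1.000e+00]] [ 0.88397134 -0.57081757 -5.70998723] [-195.7   46.5   21.9]
```

Call:
apply_moves(
  motion="-45 11 0 0 1; -95 23 0 0 1; -145 34 0 0 1; -185 44 0 0 1; -196 47 0 0 1",
)

```text
time_s: 55.82
eef_pos: [0.6011, -0.0941, 0.282]
eef_rot: [0.0, 0.742, 0.671, -0.001]
force: [-0.4, 0.7, -5.8]
grip_width: 0.0114
gripper_force: 30.0
```

Call:
apply_moves(
  motion="0 0 20 0 1; 0 0 45 0 1; 0 0 60 0 1; 0 0 70 0 1; 0 0 70 0 1",
)

```text
time_s: 56.45
eef_pos: [0.6023, -0.089, 0.2122]
eef_rot: [-0.0, 0.739, 0.673, -0.0]
force: [-0.5, 0.1, -5.3]
grip_width: 0.0112
gripper_force: 30.0
```

Run:
```python
from h import *
o=ctrl.get_obs();Rm=R.from_quat(np.roll(o['eef_rot'],-1)).as_matrix();print(o['eef_pos'],Rm.round(4),o['force'],shift([.6008,-.0916,.1777]))
```

```text
[ 0.60234778 -0.08895623  0.21224158] [[ 9.340e-02  9.956e-01 -1.100e-03]
 [ 9.956e-01 -9.340e-02  1.000e-04]
 [-0.000e+00 -1.100e-03 -1.000e+00]] [-0.49380927  0.06739338 -5.33899278] [-2.8 -1.3 34.5]
```

Call:
apply_moves(
  motion="-3 -1 6 0 1; -3 -1 14 0 1; -3 -1 20 0 1; -3 -1 24 0 1; -3 -1 26 0 1",
)

```text
time_s: 57.08
eef_pos: [0.6014, -0.092, 0.1864]
eef_rot: [-0.0, 0.739, 0.673, -0.0]
force: [-0.4, -0.3, -6.0]
grip_width: 0.0113
gripper_force: 30.0
```

Call:
apply_moves(
  motion="0 0 2 0 1; 0 0 4 0 1; 0 0 6 0 1; 0 0 7 0 1; 0 0 7 0 1",
)

```text
time_s: 57.7
eef_pos: [0.6014, -0.0921, 0.1796]
eef_rot: [-0.0, 0.739, 0.673, -0.0]
force: [0.3, 0.1, -5.4]
grip_width: 0.0116
gripper_force: 30.0
```

Call:
apply_moves(
  motion="0 0 1 0 1; 0 0 2 0 1; 0 0 3 0 1; 0 0 3 0 1; 0 0 3 0 1",
)

```text
time_s: 58.32
eef_pos: [0.6015, -0.0921, 0.1776]
eef_rot: [-0.0, 0.74, 0.673, 0.0]
force: [-4.6, 1.4, 5.5]
grip_width: 0.0111
gripper_force: 30.0
```

Call:
apply_moves(
  motion="0 0 -1 0 0.5; 0 0 -1 0 -1; 0 0 -1 0 -1; 0 0 -1 0 -1; 0 0 -1 0 -1",
)

```text
time_s: 58.95
eef_pos: [0.6014, -0.0921, 0.1776]
eef_rot: [0.0, 0.739, 0.673, -0.0]
force: [-0.6, -0.0, -0.1]
grip_width: 0.0598
gripper_force: 0.0
```

Call:
apply_moves(
  motion="0 0 -30 0 -1; 0 0 -65 0 -1; 0 0 -95 -10 -1; 30 0 -95 -20 -1; 70 0 -95 -30 -1",
)

```text
time_s: 59.58
eef_pos: [0.6082, -0.0228, 0.2734]
eef_rot: [0.001, 0.539, 0.842, 0.0]
force: [0.9, 0.4, -0.8]
grip_width: 0.0878
gripper_force: 0.0
```

Run:
```python
from h import *
o=ctrl.get_obs();Rm=R.from_quat(np.roll(o['eef_rot'],-1)).as_matrix();print(o['eef_pos'],Rm.round(4),shift([.6207,.1345,.262]))
```

```text
[ 0.60816712 -0.02283789  0.27337675] [[-4.196e-01  9.077e-01  1.300e-03]
 [ 9.077e-01  4.196e-01 -4.000e-04]
 [-9.000e-04  1.100e-03 -1.000e+00]] [137.6  77.4  11.3]
```

Call:
apply_moves(
  motion="28 15 0 -10 -1; 56 31 0 -20 -1; 84 47 0 -30 -1; 112 63 0 -40 -1; 138 77 0 -50 -1",
)

```text
time_s: 60.2
eef_pos: [0.6204, 0.1363, 0.2726]
eef_rot: [-0.0, 0.131, 0.991, 0.0]
force: [-0.7, -1.3, -0.5]
grip_width: 0.0881
gripper_force: 0.0
```

Call:
apply_moves(
  motion="0 0 5 -10 -1; 0 0 15 -10 -1; 0 0 15 -10 -1",
)

```text
time_s: 60.58
eef_pos: [0.6198, 0.1343, 0.2566]
eef_rot: [-0.001, 0.049, 0.999, -0.0]
force: [-0.2, 0.2, 0.5]
grip_width: 0.0883
gripper_force: 0.0
```

Run:
```python
from h import *
o=ctrl.get_obs();Rm=R.from_quat(np.roll(o['eef_rot'],-1)).as_matrix();print(o['eef_pos'],Rm.round(4),shift([.6207,.1345,.183]),np.round(o['q'],2))
```

```text
[0.61984851 0.13427813 0.25655534] [[-9.952e-01  9.800e-02 -1.900e-03]
 [ 9.800e-02  9.952e-01 -9.000e-04]
 [ 1.800e-03 -1.100e-03 -1.000e+00]] [-1.   0.4 73.6] [-0.44  0.5   0.22  1.57 -0.12  1.09  1.28]
```

Call:
apply_moves(
  motion="-1 0 15 0 -1; -1 0 35 0 -1; -1 0 55 0 -1; -1 0 70 0 -1; -1 0 74 0 -1",
)

```text
time_s: 61.2
eef_pos: [0.6208, 0.1348, 0.1824]
eef_rot: [-0.001, 0.047, 0.999, -0.0]
force: [-0.3, 0.0, 0.1]
grip_width: 0.0879
gripper_force: 0.0
```

Call:
apply_moves(
  motion="0 0 0 0 1; 0 0 0 0 1; 0 0 0 0 1; 0 0 0 0 1; 0 0 0 0 1",
)

```text
time_s: 61.82
eef_pos: [0.6215, 0.1351, 0.1838]
eef_rot: [0.0, 0.047, 0.999, 0.0]
force: [-0.5, -0.0, -0.3]
grip_width: 0.0402
gripper_force: 0.0
```

Call:
apply_moves(
  motion="0 0 0 0 1; 0 0 0 0 1; 0 0 0 0 1; 0 0 0 0 1",
)

```text
time_s: 62.32
eef_pos: [0.6214, 0.1338, 0.1836]
eef_rot: [-0.0, 0.047, 0.999, -0.001]
force: [-0.9, -4.4, 1.3]
grip_width: 0.0169
gripper_force: 30.0
```

Call:
apply_moves(
  motion="0 -10 0 0 1; 0 -22 0 0 1; 0 -34 0 0 1; 0 -46 0 0 1; 0 -58 0 0 1",
)

```text
time_s: 62.95
eef_pos: [0.6168, 0.0799, 0.1837]
eef_rot: [0.001, 0.046, 0.999, 0.002]
force: [4.2, 5.3, -3.2]
grip_width: 0.017
gripper_force: 30.0
```

Call:
apply_moves(
  motion="0 -6 0 0 1; 0 -10 0 0 1; 0 -14 0 0 1; 0 -16 0 0 1; 0 -16 0 0 1",
)

```text
time_s: 63.58
eef_pos: [0.6155, 0.064, 0.1837]
eef_rot: [0.001, 0.046, 0.999, 0.002]
force: [4.2, 4.8, -4.9]
grip_width: 0.017
gripper_force: 30.0
```

Call:
apply_moves(
  motion="0 3 0 0 0.5; 0 3 0 0 -1; 0 3 0 0 -1; 0 3 0 0 -1; 0 3 0 0 -1",
)

```text
time_s: 64.2
eef_pos: [0.6148, 0.0642, 0.1837]
eef_rot: [-0.0, 0.047, 0.999, -0.0]
force: [-0.4, 0.8, 0.2]
grip_width: 0.0599
gripper_force: 0.0
```

Call:
apply_moves(
  motion="0 0 -30 0 -1; 0 0 -70 0 -1; 20 -10 -85 0 -1; 70 -35 -85 0 -1; 120 -60 -85 0 -1",
)

```text
time_s: 64.82
eef_pos: [0.4885, 0.0153, 0.2688]
eef_rot: [0.0, 0.047, 0.999, -0.0]
force: [0.0, -0.1, -0.7]
grip_width: 0.0881
gripper_force: 0.0
```

Run:
```python
from h import *
o=ctrl.get_obs();Rm=R.from_quat(np.roll(o['eef_rot'],-1)).as_matrix();print(o['eef_pos'],Rm.round(4),shift([.437,-.008,.2]),np.round(o['q'],2))
a=snap('scene');b=snap('top')
A=np.hstack([cv2.resize(np.ascontiguousarray(a[170:310,190:390,::-1]),(400,280)),cv2.resize(np.ascontiguousarray(b[165:325,225:425,::-1]),(400,320))[:280]])
cv2.imwrite('pics/p10.png',A)
for n in ['stop_head','lid_handle','bolt_post']: 
  for c in ['scene','top']: print(n,c,[(round(r['score'],2),np.round(r['location'][::-1],1)) for r in finder.mark_of(c,n)[:3]])
r=(np.abs(a.astype(int)-[190,20,20]).sum(2)<90);r[:,370:]=0;r[:185]=0;r[215:]=0;r[:,:315]=0
ys,xs=np.nonzero(r);print(xs.mean(),ys.mean(),len(xs),proj('scene',[.437,-.008,.1355]))
```

```text
[0.48846353 0.01525942 0.26881941] [[-9.956e-01  9.350e-02  7.000e-04]
 [ 9.350e-02  9.956e-01 -1.000e-04]
 [-7.000e-04 -0.000e+00 -1.000e+00]] [ 49.1 -28.   68.8] [-0.34  0.22  0.25  1.93 -0.07  0.99  1.42]
stop_head scene [(0.52, array([411.2, 208.3])), (0.51, array([327.4, 204.6]))]
stop_head top [(0.75, array([246.1, 340.9]))]
lid_handle scene [(0.97, array([264.2, 213.7])), (0.74, array([401.4, 379.2]))]
lid_handle top [(0.67, array([373.9, 223.6]))]
bolt_post scene [(0.89, array([312.2, 239. ])), (0.55, array([159.9, 237.8]))]
bolt_post top [(0.68, array([299.6, 215. ]))]
330.1118421052632 202.42105263157896 152 [329.67066021 202.54813495]
```

View pics/p10.png

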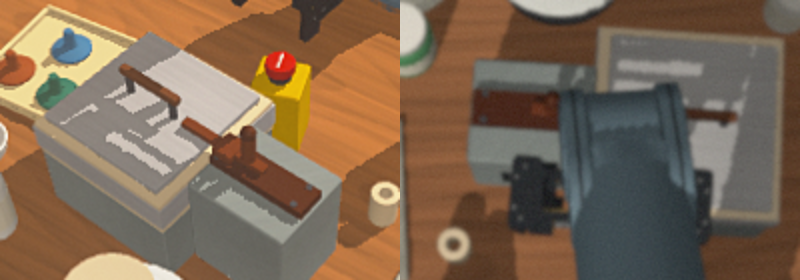

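The lid is back on squarely, the bolt bar reaches over its rim (crop (190,125)), and the stop is still latched. Last is turning the stop.

Call:
apply_moves(
  motion="25 -14 0 0 -1; 50 -27 10 0 -1; 50 -27 40 0 -1; 50 -27 70 0 -1; 50 -27 70 0 -1",
)

```text
time_s: 65.85
eef_pos: [0.4367, -0.0062, 0.1973]
eef_rot: [-0.002, 0.047, 0.999, -0.001]
force: [0.0, 0.2, 0.5]
grip_width: 0.0881
gripper_force: 0.0
```

Run:
```python
from h import *
print(ctrl.get_obs()['eef_pos'],shift([.437,-.008,.12]))
```

```text
[ 0.43668711 -0.00621278  0.19727056] [-0.8 -1.7 77.3]
```

Call:
apply_moves(
  motion="0 -2 20 0 -1; 0 -2 45 0 -1; 0 -2 65 0 -1; 0 -2 74 0 -1; 0 -2 77 0 -1",
)

```text
time_s: 66.47
eef_pos: [0.438, -0.0082, 0.1221]
eef_rot: [0.0, 0.047, 0.999, 0.0]
force: [-0.1, 0.3, 0.2]
grip_width: 0.0878
gripper_force: 0.0
```

Call:
apply_moves(
  motion="0 0 0 0 0.1; 0 0 0 0 1; 0 0 0 0 1; 0 0 0 0 1; 0 0 0 0 1",
)

```text
time_s: 67.1
eef_pos: [0.4373, -0.0083, 0.1218]
eef_rot: [0.0, 0.047, 0.999, -0.0]
force: [-0.4, -0.3, 0.7]
grip_width: 0.041
gripper_force: 30.0
```

Gripped at 41 mm. I'll turn it clockwise, which is a positive turn about the tool's z.

Call:
apply_moves(
  motion="0 0 0 10 1; 0 0 0 20 1; 0 0 0 30 1; 0 0 0 40 1; 0 0 0 48 1",
)

```text
time_s: 67.72
eef_pos: [0.4373, -0.0084, 0.122]
eef_rot: [0.0, 0.451, 0.892, 0.0]
force: [-1.2, -0.4, 4.5]
grip_width: 0.0409
gripper_force: 30.0
```

Call:
apply_moves(
  motion="0 0 0 2 1; 0 0 0 2 -1; 0 0 0 2 -1; 0 0 0 2 -1; 0 0 0 2 -1",
)

```text
time_s: 68.35
eef_pos: [0.4372, -0.0084, 0.1216]
eef_rot: [-0.0, 0.464, 0.886, 0.0]
force: [0.1, -1.0, 1.2]
grip_width: 0.0789
gripper_force: 0.0
```

Call:
apply_moves(
  motion="0 0 -20 0 -1; 0 0 -50 0 -1; 0 0 -100 0 -1; -20 0 -150 0 -1; -20 0 -150 0 -1",
)

```text
time_s: 68.97
eef_pos: [0.4514, -0.0258, 0.275]
eef_rot: [0.003, 0.465, 0.885, 0.002]
force: [0.0, 0.2, -0.2]
grip_width: 0.0882
gripper_force: 0.0
```

Run:
```python
from h import *
o=ctrl.get_obs();print(o['time_s'],o['eef_pos'],o['force'])
a=snap('scene','end');b=snap('top')
r=(np.abs(a.astype(int)-[190,20,20]).sum(2)<90);r[:,370:]=0;r[:185]=0;r[215:]=0;r[:,:315]=0
ys,xs=np.nonzero(r);print(xs.mean(),ys.mean(),len(xs),proj('scene',[.437,-.008,.1355]),proj('scene',[.437,-.008,.144]))
for n in ['potlid1_c','potlid2_c','potlid4_c','lid_handle','bolt_post']:
  for c,z in [('scene',.03),('top',.03)]: print(n,c,[(round(r['score'],2),np.round(r['location'][::-1]),atz(c,r['location'][::-1],z).round(3)) for r in finder.mark_of(c,n)[:2]])
```

```text
68.975 [ 0.45138677 -0.02580191  0.27499984] [ 0.01719152  0.1968367  -0.20316091]
329.94117647058823 199.94117647058823 153 [329.67066021 202.54813495] [329.68961488 200.23811537]
potlid1_c scene [(0.8, array([223., 189.]), array([ 0.476, -0.369,  0.03 ])), (0.19, array([329., 202.]), array([ 0.346, -0.069,  0.03 ]))]
potlid1_c top [(0.74, array([373., 222.]), array([ 0.639, -0.114,  0.03 ])), (0.62, array([476., 287.]), array([ 0.474, -0.358,  0.03 ]))]
potlid2_c scene [(0.57, array([218., 209.]), array([ 0.549, -0.325,  0.03 ]))]
potlid2_c top [(0.89, array([454., 250.]), array([ 0.566, -0.31 ,  0.03 ]))]
potlid4_c scene [(0.69, array([197., 198.]), array([ 0.55 , -0.409,  0.03 ]))]
potlid4_c top [(0.87, array([493., 252.]), array([ 0.561, -0.408,  0.03 ]))]
lid_handle scene [(0.97, array([264., 211.]), array([ 0.482, -0.206,  0.03 ]))]
lid_handle top [(0.55, array([372., 224.]), array([ 0.635, -0.111,  0.03 ]))]
bolt_post scene [(0.91, array([314., 239.]), array([ 0.49 , -0.026,  0.03 ])), (0.7, array([161., 236.]), array([ 0.716, -0.388,  0.03 ]))]
bolt_post top [(0.74, array([301., 215.]), array([0.662, 0.062, 0.03 ]))]
```

The stop has popped up (red centroid at row 199.9, against 200.2 predicted for up), and all three lids are in the tray.

```bash
python3 -c "
from rig import job
print(job.sign_off())"
```

```text
the job is handed in; nothing more can be done
None
```

I handed the job in at about 69 s: the blue, brown and green teapot lids (no cream one in this start) stand upright in the tray, the kiln lid is back on, the bolt is shot over it past where I found it, and the stop was turned last and popped up.

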